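# Load the UV curing rail and release the stop

### The arm

A 7-joint arm with a two-finger parallel gripper is mounted at the origin on the work surface. World frame = base frame: x ahead of the robot, y to its left, z up, the work surface at z = 0. Lengths are in mm, angles in rad, forces in N, time in s.
With the tool pointing down it reaches from about 425 to 950 mm from the base axis. Payload 16.7 kg.
Tool frame: the origin (TCP) lies midway between the tips of the shut fingers; the grasp point (between the pads) lies 19 mm behind it; y points along the fingers, z is the direction in which the jaws open and shut, and the axes are right-handed (so a half turn about y gives the same grasp; the last joint's range is limited). The gripper opens to 94 mm and grips with 3 to 60 N. Pads are 16 mm wide; open, the fingers measure 119 mm over their backs; the gripper's body (75 mm by 177 mm) begins 78 mm behind the grasp point.
Start: joints at [-1.347, 0.426, 0.074, 1.606, -0.034, 1.111, -0.067], TCP at [246.481, 628.348, 205.467] pointing down, gripper open.
Joint ranges: [-2.85, 2.85], [-0.5, 2.14], [-1.23, 1.37], [0.21, 2.46], [-1.02, 4.16], [0.16, 2.05], [-2.73, 2.73]. Speed limits (rad/s): [1.89, 1.89, 2.39, 2.39, 3.01, 3.01, 3.01].

### API

Orientations are given as a unit quaternion [x, y, z, w].
In Python, from workcell import robot gives the robot as it stands.
- The arm moves only by the shell command python3 -m crank 'ROWS' [FORCE]. ROWS is JSON, a list of rows, each an object of numbers: "rx", "ry", "rz": the turn, a rotation vector about the tool's x, y, z in rad; "x", "y", "z": the shift along the tool's x, y, z in mm; "grip": the finger opening in mm, from 0 to 94. A call has 1 to 10 rows; each row is the pose to reach, as a shift and turn from the pose commanded when the call began, along the tool's axes at that moment; what a row does not reach only later rows make up. A row lasts 1/8 s, in which the tool goes at most 62.5 mm and 10.7 degrees, less where a joint would pass 70% of its speed; a pose out of reach is approached as far as the arm can. A call with a gripper value outside its range is refused whole. The fingers move at their own pace and stop on an object; FORCE is the grip in N (left out, the last holds). Time passes only in rows, so rows that repeat a pose let the fingers close. It gives the time, the measured TCP pose, the force and the opening at its end, in the units of the state.
- robot.read_state(): the state, without advancing time (a new reading comes with each control period).
- robot.get_image(name): name is "scene" or "top" or "wrist"; returns the picture (480x640x3 uint8, red, green, blue); there is no depth.
- robot.get_calibration(name): a dict with "fx", "fy", "cx", "cy" (pixels), "eye" and "rotation" of the camera in the world. Camera axes: x right, y up, looking along -z (the intrinsics and any distortion apply to the point x, -y, -z); pixel columns grow to the right and rows downward; lengths in mm; the calibration is good to about 2 mm. A picture is of the moment at which its call begins: read the wrist's pose just before it. get_calibration takes no time and is no camera call; for the wrist camera it gives the pose at the moment of the call.
- robot.sign_off(): hands the job in, once; it reports no verdict.
Trained networks look in the newest picture that a camera, given by its name, has taken for a name from the list of things; names that differ only in an ending like _2 or _b are one class to them, and where a whole thing is asked for, a point or a joint stands for the part that bears it (a point fixed in the world has none). Each returns a list of dicts, best first, with "confidence" (0 to 1); they miss things now and then, are a little off and sometimes report something else, mostly with a low value. They report only what shows in the picture. A call takes as long as a camera call. They do not tell look-alikes from the thing itself.
- robot.regions_of(camera, target): "pixels" (480x640 bool, what is visible of it) and "extent" ([left, top, right, bottom] in pixels, round what is visible of it).
The state is a dict: "t": time; "joint_positions": joint angles; "joint_vel": joint speeds; "tau": joint torques, N m; "tool_pos": TCP position; "orientation": TCP orientation; "wrist_force": force on the tool from outside, world axes, zero at the start; "torque": the same for the moment, N m; "finger_gap": finger opening in mm.
Only numpy, scipy, OpenCV 4.12 (cv2) and the standard library are available. Lean on these libraries where they do the work, as an engineer would, in place of code of your own. Each camera call takes 0.05 s, during which the arm holds its last target.

### The job

First press the red stop button down so that it locks. Then hook every hanger that stands on the bench onto the bare, unguarded end of the rail and slide each along under the guard to a green ring, one hanger to a ring; only when all hang at their rings, push the lamp by its yellow handle along to its end stop under the rings, where it catches, and finally turn the red button clockwise so that it pops up again. Leave the bottle and spool alone.

Things in the scene. Friction and masses are not known exactly. Their poses are not given: they have to be found in the camera images.
- hanger_orange: hanger with orange printed vase, 200 g, or None if absent. Origin under the centre of its foot plate (76 x 64 x 8 mm; z up). Its back (x -22 to -10, 24 wide in y) rises to the hook: inside x -10 to 10, crook z 110, lip x 10 to 20 down to z 98, top z 120; open to +x. Print below: x -3 to 32, up to z 60. Grip tab (orange) on top of the back: x -26 to -6, y -12 to 12, z 120 to 175
- hanger_green: hanger with green printed pawn, 200 g, or None if absent. Origin under the centre of its foot plate (76 x 64 x 8 mm; z up). Its back (x -22 to -10, 24 wide in y) rises to the hook: inside x -10 to 10, crook z 110, lip x 10 to 20 down to z 98, top z 120; open to +x. Print below: x -3 to 32, up to z 60. Grip tab (green) on top of the back: x -26 to -6, y -12 to 12, z 120 to 175
- hanger_blue: hanger with blue printed gear pair, 200 g, or None if absent. Origin under the centre of its foot plate (76 x 64 x 8 mm; z up). Its back (x -22 to -10, 24 wide in y) rises to the hook: inside x -10 to 10, crook z 110, lip x 10 to 20 down to z 98, top z 120; open to +x. Print below: x -3 to 32, up to z 60. Grip tab (blue) on top of the back: x -26 to -6, y -12 to 12, z 120 to 175
- stand: fixed; origin on the table under the middle of the rail, x away from the robot, y along it. Rail 12 mm thick, axis x 0, z 160 mm, y -205 to 205, between end posts (z up to 172). A clear guard strip (x 8 to 26, z 182 to 186) covers y -49 to 206 over the hooks, so they go on only at the bare end (y -190 to -55) and slide in +y. Guard posts: x 47 to 65, y -43 and 205
- load_spot (a point): point on top of the rail (z 166 mm), middle of its bare end; axes as the stand's. A hanger goes on with its own x along the stand's: from the -x side, lip above the rail and print below it (origin at z about 79 mm), then in +x until the crook is over the rail, then down. Hung, its origin is at x 0, z 56 mm
- ring_near (a point): point on top of the rail at the centre of the green painted ring nearest the bare end (y = 0 of the stand), repeated as a green stripe on the guard; axes as the stand's
- ring_mid (a point): the same for the middle green ring, 80 mm further on
- ring_far (a point): the same for the last green ring, 160 mm further on
- lamp (a joint): how far the flat black UV lamp (86 x 200 mm, top at z = 36 mm) has been slid along the stand's +y, m: 0 parked, 0.16 cure station (end stop, under the rings). A light spring (about 2 N) sends it back to 0 unless it has been pushed past its catch at 0.148, from where it is held home at 0.16
- lamp_handle (a point): centre of the top (z = 105 mm) of the lamp's upright yellow handle, 14 x 14 mm, 85 mm in front (-x) of the rail, free above z = 30 mm; at y = -20 mm of the stand when the lamp is parked, +140 mm at the cure station
- stop_press (a joint): how far the red stop button is down, m: 0 up (released), 0.007 locked down; it snaps down past half way (about 4 N)
- stop_turn (a joint): how far the red head is turned clockwise seen from above, rad: 0 at rest, at most 1.3, springs back when let go; turned about 1 rad it lifts the locked button, which then pops up by itself or when the fingers let go
- stop_head (a point): centre of the top face of the red mushroom head, 40 mm across and 20 mm high, on a yellow 100 x 100 x 55 mm box; head up, its top is at z = 96 mm
- rinse_bottle: bystander: white bottle with a red cap, 60 mm across, 140 mm tall; origin at the centre of its base
- spool: bystander: small spool of green filament lying flat, 110 mm across, 44 mm high; origin at the centre of its base
Not all that is in view belongs to the job. What is shaped like the hanger_green but purple is not meant.

How it is judged:
By the outcome, as a careful person would: the job done as asked, in the order asked, and still so for the second after the job is handed in, with the robot touching nothing.
Of hanger_orange, hanger_green, hanger_blue only 2 to 3 are there at a start; the rules pass over those that are not, and their reading is None.
At some moment in a run one of hanger_orange, hanger_green, hanger_blue may be knocked a few centimetres aside while the robot is not near it.
It also fails if it takes over 210 s, if anything falls off the work surface, if the arm or the gripper's body presses on something with over 40 N, if the wrist force passes 120 N, or if a joint passes its speed limit or range.

## Working session

There is one attempt and no reset: what is moved stays moved. The work goes in short steps, Python scripts to look and compute and a shell command to move; the robot and the scene stay as the last step left them, time stands still between calls to the robot, and variables do not carry over. Pictures are saved under pics/ and viewed, and the job is handed in when it is done.

```bash
ls; mkdir -p pics; python3 - <<'E'
from workcell import robot
import cv2
s=robot.read_state()
for k,v in s.items(): print(k,v)
for n in("scene","top","wrist"):
    c=robot.get_calibration(n); print(n,c)
    im=robot.get_image(n); cv2.imwrite(f"pics/{n}0.png",im[:,:,::-1])
E
```

```text
pics
t 0.0
joint_positions [-1.3464875   0.4267234   0.07384998  1.60657837 -0.03415328  1.11078862
 -0.0671593 ]
joint_vel [-4.98701852e-05 -4.37847024e-04  4.78460531e-04 -1.35751104e-05
 -1.08003345e-04 -3.79153433e-04  1.62584165e-03]
tau [-2.17045301e-03 -9.35824656e+01  3.66580054e+00 -4.54158568e+01
 -4.89447510e-02  2.06019758e-02  1.50137948e-04]
tool_pos [246.34259936 627.99080377 204.7939404 ]
orientation [ 0.69521736 -0.13149893  0.131366   -0.69435138]
wrist_force [-0.42249299  0.78673548  0.18405091]
torque [0.05369216 0.04928448 0.03315479]
finger_gap 94.01404269367413
scene {'fx': 528.1683013588334, 'fy': 528.1683013588334, 'cx': 318.33770543898044, 'cy': 247.37875577891623, 'eye': array([1302.32479003, -202.93499532,  854.31829954]), 'rotation': array([0.32466627, 0.25254968, 0.5772429 , 0.70540847])}
top {'fx': 557.1729324607466, 'fy': 557.1729324607466, 'cx': 319.22264441501227, 'cy': 235.73423071693088, 'eye': array([ 401.7225229 ,   -6.01359967, 1334.58900485]), 'rotation': array([-0.01991016,  0.0256077 ,  0.71189495, -0.70153647])}
wrist {'fx': 330.67947444748984, 'fy': 330.67947444748984, 'cx': 314.13391670474914, 'cy': 233.84987560193025, 'eye': array([172.68917298, 656.76176432, 384.47496855]), 'rotation': array([-0.11173405, -0.07622372,  0.55835062,  0.81850475])}
```

View pics/scene0.png

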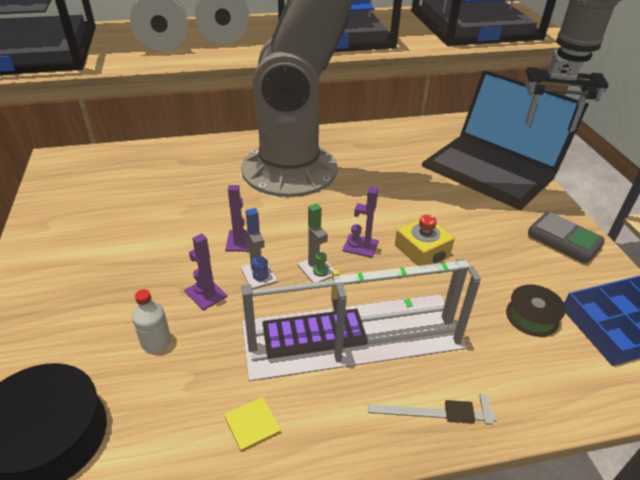

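View pics/top0.png

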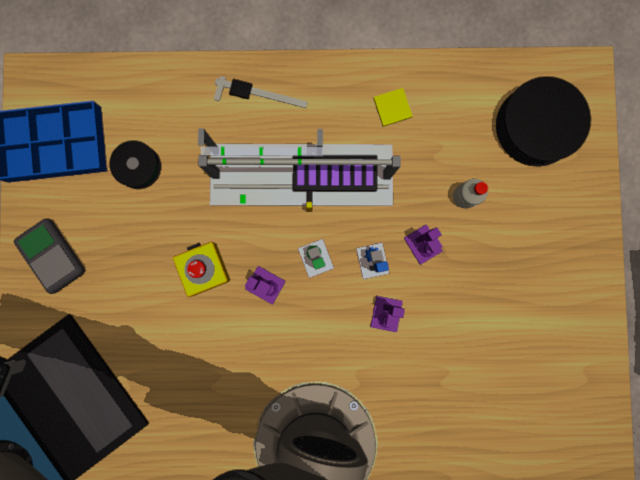

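View pics/wrist0.png

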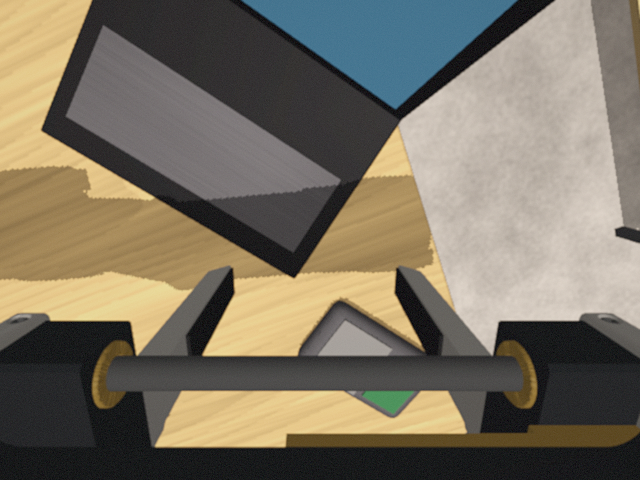

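The pictures show a green hanger (top image, 316,258) and a blue one (373,260), with no orange. The purple ones are decoys. The button is at (197,268) and the stand is at (300,175), with its bare end on the right (-y). I'll write helpers and take closer views.

```bash
cat > h.py <<'E'
import numpy as np, cv2
from scipy.spatial.transform import Rotation as R
from workcell import robot
def proj(c,P):
    P=np.atleast_2d(P).astype(float)
    p=R.from_quat(c['rotation']).inv().apply(P-c['eye'])
    x,y,z=p[:,0],-p[:,1],-p[:,2]
    return np.c_[c['fx']*x/z+c['cx'],c['fy']*y/z+c['cy']]
def back(c,uv,z):
    uv=np.atleast_2d(uv).astype(float)
    d=np.c_[(uv[:,0]-c['cx'])/c['fx'],-(uv[:,1]-c['cy'])/c['fy'],-np.ones(len(uv))]
    d=R.from_quat(c['rotation']).apply(d)
    t=(z-c['eye'][2])/d[:,2]
    return c['eye']+d*t[:,None]
def crop(im,x0,y0,x1,y1,f,name):
    o=cv2.resize(np.ascontiguousarray(im[y0:y1,x0:x1,::-1]),None,fx=f,fy=f,interpolation=cv2.INTER_CUBIC)
    cv2.imwrite('pics/'+name,o)
E
python3 - <<'E'
from h import *
im=robot.get_image("top"); np.save('top.npy',im)
crop(im,170,120,450,330,2.8,'topz.png')
ct=robot.get_calibration('top')
for t in ("stop_head","lamp_handle","hanger_green","hanger_blue","hanger_orange","stand","rinse_bottle","spool"):
    r=robot.regions_of("top",t)
    for q in r[:4]: print(t,round(q['confidence'],2),q['extent'],q['pixels'].sum(),np.argwhere(q['pixels']).mean(0)[::-1].round(1))
im=robot.get_image("scene"); np.save('scene.npy',im)
crop(im,180,170,480,390,2.6,'scenez.png')
print(robot.read_state()['t'])
E
```

```text
stop_head 0.66 [187.2, 259.4, 206.0, 277.1] 233 [196.4 268.1]
lamp_handle 0.73 [294.2, 152.7, 377.4, 212.9] 2802 [334.4 175.8]
hanger_green 0.8 [299.8, 238.6, 337.4, 278.9] 882 [315.6 257.8]
hanger_green 0.71 [369.1, 294.8, 402.2, 331.5] 924 [386.8 313.4]
hanger_green 0.69 [405.1, 223.7, 442.0, 266.0] 983 [424.6 242.9]
hanger_green 0.64 [244.4, 268.7, 285.9, 307.6] 926 [264.8 284.6]
hanger_blue 0.65 [197.8, 128.3, 401.2, 215.5] 12028 [298.8 173. ]
hanger_blue 0.6 [360.8, 244.5, 387.5, 281.3] 834 [372.4 260.5]
stand 0.89 [199.8, 131.0, 403.3, 213.3] 12026 [298.9 173.1]
rinse_bottle 0.88 [455.4, 178.4, 488.1, 208.6] 761 [470.6 193. ]
spool 0.84 [108.8, 137.6, 160.7, 187.2] 2005 [135.1 164.1]
spool 0.53 [199.7, 127.8, 401.5, 214.1] 11913 [298.8 173.1]
0.65
```

View pics/topz.png

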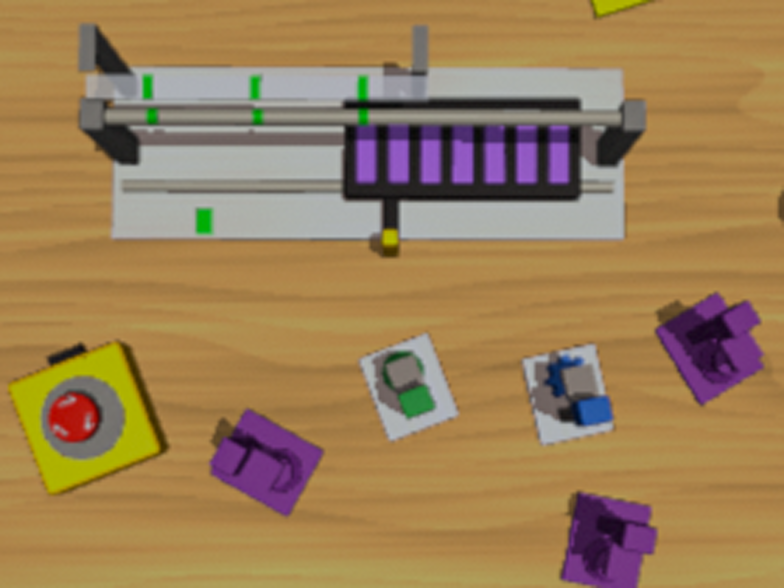

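View pics/scenez.png

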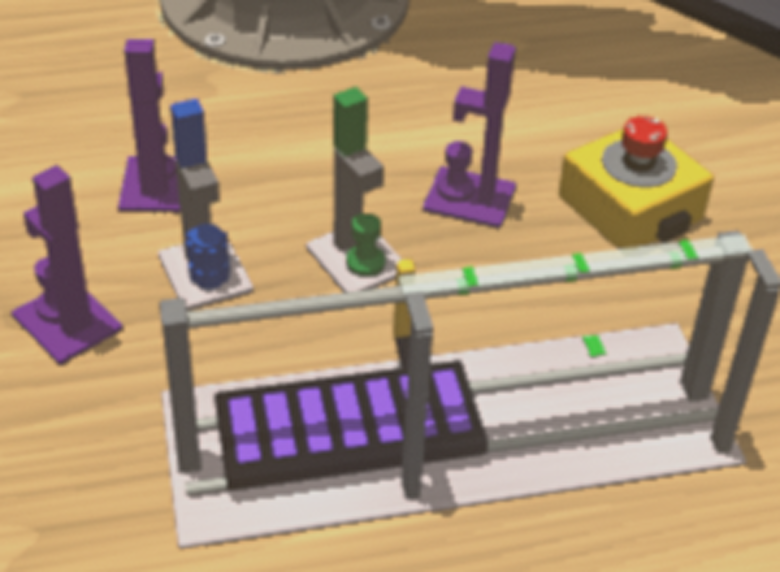

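```bash
python3 - <<'E'
from h import *
ct=robot.get_calibration('top'); cs=robot.get_calibration('scene')
T=lambda a:(np.array(a,float)+.5)/2.8-.5+[170,120]
S=lambda a:(np.array(a,float)+.5)/2.6-.5+[180,170]
def foot(n,a):
    p=back(ct,T(a),8)[:,:2]; c=p.mean(0)
    print(n,p.round(1).tolist(),'c',c.round(1),'sides',[round(float(np.linalg.norm(p[i]-p[(i+1)%4])),1) for i in range(4)])
    for i in range(4):
        d=p[(i+1)%4]-p[i]; print('  ang',np.degrees(np.arctan2(d[1],d[0])).round(1))
foot('green',[(428,333),(458,412),(390,440),(360,360)])
foot('blue',[(595,345),(613,432),(543,444),(523,358)])
print('rings rail',back(ct,T([(152,116),(257,117),(363,117)]),166).round(1))
print('ringscene',back(cs,S([(470,277),(581,263),(687,249)]),186).round(1))
print('ring guard top',back(ct,T([(148,87),(255,87),(363,87)]),186).round(1))
print('base',back(ct,T([(624,68),(624,238),(112,240)]),0).round(1))
print('rail',back(ct,T([(104,115),(622,118)]),166).round(1))
print('handle',back(ct,T([(391,237)]),105).round(1), back(cs,S([(405,267)]),105).round(1))
print('head',back(ct,T([(73,417)]),94).round(1),back(cs,S([(645,128)]),96).round(1))
print('tabs top',back(ct,T([(418,401),(594,411)]),175).round(1))
print('tab scene',back(cs,S([(351,96),(187,107)]),175).round(1))
E
```

```text
green [[480.2, -25.1], [412.6, -49.6], [389.8, 8.5], [458.0, 33.0]] c [435.2  -8.3] sides [71.9, 62.4, 72.5, 62.3]
  ang -160.1
  ang 111.5
  ang 19.8
  ang -69.1
blue [[467.9, -167.3], [393.7, -180.9], [384.4, -121.3], [457.7, -105.7]] c [ 425.9 -143.8] sides [75.4, 60.4, 74.9, 62.4]
  ang -169.6
  ang 98.8
  ang 12.0
  ang -80.6
rings rail [[638.2 183.3 166. ]
 [636.4 104.  166. ]
 [635.3  23.8 166. ]]
ringscene [[654.9  23.8 186. ]
 [656.  104.3 186. ]
 [656.5 183.6 186. ]]
ring guard top [[656.  183.  186. ]
 [655.  103.4 186. ]
 [653.9  23.  186. ]]
base [[ 708.4 -198.8    0. ]
 [ 560.2 -195.3    0. ]
 [ 564.6  245.     0. ]]
rail [[ 639.5  219.6  166. ]
 [ 631.9 -172.4  166. ]]
handle [[551.1   4.4 105. ]] [[556.1   4.  105. ]]
head [[412.5 258.5  94. ]] [[413.7 258.6  96. ]]
tabs top [[ 419.8  -14.5  175. ]
 [ 410.5 -145.2  175. ]]
tab scene [[ 421.8  -12.6  175. ]
 [ 412.1 -145.9  175. ]]
```

```bash
cat >> h.py <<'E'
def go(pos,yaw,tilt=0,st=None):
    """rows' shift/turn to get TCP to pos with tool y down; yaw = heading of tool x (deg, world); s"""
    s=st or robot.read_state(); R0=R.from_quat(s['orientation']); p0=np.array(s['tool_pos'])
    y=np.radians(yaw); X=np.array([np.cos(y),np.sin(y),0]); Y=np.array([0,0,-1.]); Z=np.cross(X,Y)
    Rt=R.from_matrix(np.c_[X,Y,Z])
    if tilt: Rt=Rt*R.from_rotvec([0,0,np.radians(tilt)])
    sh=R0.inv().apply(np.array(pos,float)-p0); rv=(R0.inv()*Rt).as_rotvec()
    print('to',np.round(pos,1),'yaw',yaw,'shift',sh.round(1).tolist(),'turn',rv.round(3).tolist(),'deg',np.degrees(np.linalg.norm(rv)).round(1))
def st():
    s=robot.read_state(); M=R.from_quat(s['orientation']).as_matrix()
    print('t',round(s['t'],2),'tcp',s['tool_pos'].round(1),'yaw',np.degrees(np.arctan2(M[1,0],M[0,0])).round(2),'ydown',M[:,1].round(3),'F',s['wrist_force'].round(1),'T',s['torque'].round(2),'gap',round(s['finger_gap'],1),'q',s['joint_positions'].round(2).tolist())
E
python3 - <<'E'
from h import *
st()
s=robot.read_state();print(R.from_quat(s['orientation']).as_matrix().round(3))
cw=robot.get_calibration('wrist')
print(R.from_quat(s['orientation']).inv().apply(cw['eye']-s['tool_pos']).round(1))
go([413,258.5,135],158.5)
go([413,258.5,135],90)
E
```

```text
t 0.65 tcp [246.5 628.4 205.5] yaw -21.42 ydown [-0. -0. -1.] F [-0.3  0.2  0.6] T [ 0.03 -0.02 -0.05] gap 94.0 q [-1.35, 0.43, 0.07, 1.61, -0.03, 1.11, -0.07]
[[ 0.931 -0.     0.365]
 [-0.365 -0.     0.931]
 [-0.    -1.    -0.   ]]
[ -79.1 -179.6   -0.4]
to [413.  258.5 135. ] yaw 158.5 shift [290.1, 70.5, -283.5] turn [-0.0, -3.14, -0.0] deg 179.9
to [413.  258.5 135. ] yaw 90 shift [290.1, 70.5, -283.5] turn [0.0, -1.945, -0.0] deg 111.4
```

```bash
python3 - <<'E'
from h import *
go([413,258.5,140],0)
E
```

```text
to [413.  258.5 140. ] yaw 0 shift [290.1, 65.5, -283.5] turn [0.0, -0.374, -0.0] deg 21.4
```

```bash
python3 -m crank '[{"x":145,"z":-142,"y":0,"ry":-0.187,"grip":0},{"x":290,"z":-283.5,"y":0,"ry":-0.374,"grip":0},{"x":290,"z":-283.5,"y":45,"ry":-0.374,"grip":0},{"x":290,"z":-283.5,"y":65.5,"ry":-0.374,"grip":0},{"x":290,"z":-283.5,"y":65.5,"ry":-0.374,"grip":0},{"x":290,"z":-283.5,"y":65.5,"ry":-0.374,"grip":0},{"x":290,"z":-283.5,"y":65.5,"ry":-0.374,"grip":0},{"x":290,"z":-283.5,"y":65.5,"ry":-0.374,"grip":0},{"x":290,"z":-283.5,"y":65.5,"ry":-0.374,"grip":0},{"x":290,"z":-283.5,"y":65.5,"ry":-0.374,"grip":0}]' 20; python3 - <<'E'
from h import *
st()
im=robot.get_image("top"); crop(im,170,120,450,330,2.8,'topz2.png')
E
```

```text
t 0.65 tcp [246.5 628.4 205.5] yaw -21.42 ydown [-0. -0. -1.] F [-0.3  0.2  0.6] T [ 0.03 -0.02 -0.05] gap 94.0 q [-1.35, 0.43, 0.07, 1.61, -0.03, 1.11, -0.07]invalid input at $[0]: expected keys rx, ry, rz, x, y, z, grip
```

View pics/topz2.png

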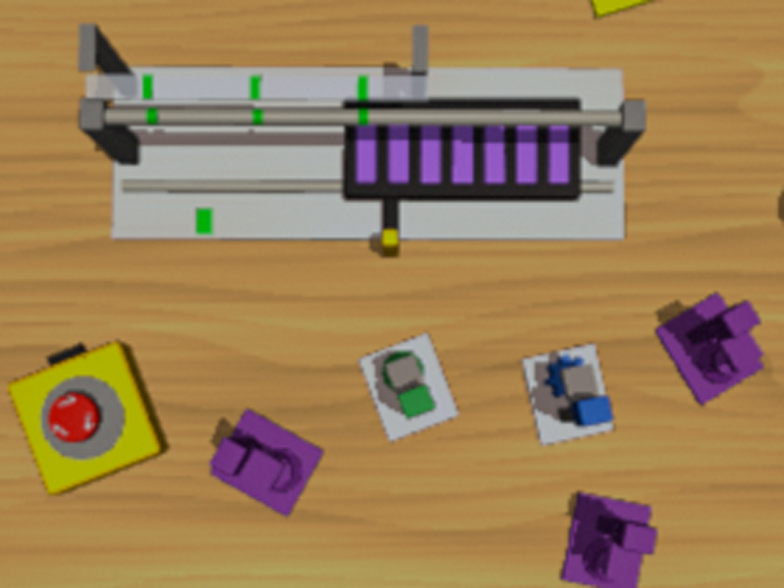

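The call was refused because every key must be present in each row. Nothing moved, so I'll retype it in full.

```bash
python3 -m crank '[{"x":45,"y":0,"z":-44,"rx":0,"ry":-0.1,"rz":0,"grip":0},{"x":90,"y":0,"z":-88,"rx":0,"ry":-0.2,"rz":0,"grip":0},{"x":135,"y":0,"z":-132,"rx":0,"ry":-0.3,"rz":0,"grip":0},{"x":180,"y":0,"z":-176,"rx":0,"ry":-0.374,"rz":0,"grip":0},{"x":225,"y":0,"z":-220,"rx":0,"ry":-0.374,"rz":0,"grip":0},{"x":270,"y":0,"z":-264,"rx":0,"ry":-0.374,"rz":0,"grip":0},{"x":290,"y":20,"z":-283.5,"rx":0,"ry":-0.374,"rz":0,"grip":0},{"x":290,"y":65.5,"z":-283.5,"rx":0,"ry":-0.374,"rz":0,"grip":0},{"x":290,"y":65.5,"z":-283.5,"rx":0,"ry":-0.374,"rz":0,"grip":0},{"x":290,"y":65.5,"z":-283.5,"rx":0,"ry":-0.374,"rz":0,"grip":0}]' 20; python3 - <<'E'
from h import *
st()
im=robot.get_image("wrist"); cv2.imwrite('pics/w1.png',im[:,:,::-1])
go([413,258.5,105],0)
E
```

```text
t: 1.95
tool_pos: [413.2, 259.2, 141.2]
orientation: [-0.707, -0.0, 0.0, 0.707]
wrist_force: [0.6, 0.3, 0.3]
finger_gap: 0.5
t 1.95 tcp [413.2 259.2 141.2] yaw 0.04 ydown [ 0.  0. -1.] F [0.6 0.3 0.3] T [ 0.   -0.02 -0.  ] gap 0.5 q [-0.85, 0.2, 0.18, 2.09, -0.05, 0.86, 0.93]
to [413.  258.5 105. ] yaw 0 shift [-0.5, 36.4, -1.0] turn [-0.001, 0.001, 0.001] deg 0.1
```

View pics/w1.png

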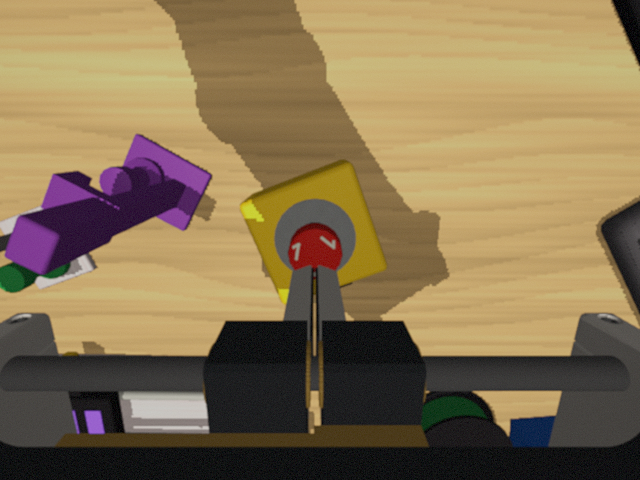

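The closed fingers are over the red head (315,247). Now press in small steps.

```bash
python3 -m crank '[{"x":-0.5,"y":20,"z":-0.5,"rx":0,"ry":0,"rz":0,"grip":0},{"x":-0.5,"y":36,"z":-0.5,"rx":0,"ry":0,"rz":0,"grip":0},{"x":-0.5,"y":43,"z":-0.5,"rx":0,"ry":0,"rz":0,"grip":0},{"x":-0.5,"y":46,"z":-0.5,"rx":0,"ry":0,"rz":0,"grip":0},{"x":-0.5,"y":48,"z":-0.5,"rx":0,"ry":0,"rz":0,"grip":0},{"x":-0.5,"y":50,"z":-0.5,"rx":0,"ry":0,"rz":0,"grip":0},{"x":-0.5,"y":51,"z":-0.5,"rx":0,"ry":0,"rz":0,"grip":0},{"x":-0.5,"y":52,"z":-0.5,"rx":0,"ry":0,"rz":0,"grip":0}]'; python3 -c "
from h import *
st()"
```

```text
t: 3.0
tool_pos: [412.8, 258.2, 88.8]
orientation: [-0.707, -0.0, -0.0, 0.707]
wrist_force: [-6.6, -4.4, 29.4]
finger_gap: 0.2
t 3.0 tcp [412.8 258.2  88.8] yaw -0.01 ydown [ 0.001  0.001 -1.   ] F [-6.6 -4.4 29.4] T [-1.11  1.56 -0.02] gap 0.2 q [-0.84, 0.27, 0.17, 2.14, -0.07, 0.74, 0.95]
```

```bash
python3 -m crank '[{"x":0,"y":-20,"z":0,"rx":0,"ry":0,"rz":0,"grip":0},{"x":0,"y":-70,"z":0,"rx":0,"ry":0,"rz":0,"grip":60},{"x":0,"y":-120,"z":0,"rx":0,"ry":0,"rz":0,"grip":60},{"x":0,"y":-160,"z":0,"rx":0,"ry":0,"rz":0,"grip":60},{"x":0,"y":-160,"z":0,"rx":0,"ry":0,"rz":0,"grip":60}]'; python3 - <<'E'
from h import *
st()
im=robot.get_image("scene"); crop(im,180,170,480,390,2.6,'s2.png')
im=robot.get_image("top"); crop(im,170,120,450,330,2.8,'t2.png')
E
```

```text
t: 3.62
tool_pos: [413.6, 258.9, 250.9]
orientation: [-0.706, -0.001, -0.001, 0.708]
wrist_force: [0.7, -0.5, -1.0]
finger_gap: 37.3
t 3.62 tcp [413.6 258.9 250.9] yaw 0.0 ydown [ 0.004  0.004 -1.   ] F [ 0.7 -0.5 -1. ] T [0.03 0.01 0.01] gap 37.3 q [-0.87, 0.07, 0.19, 1.97, -0.01, 1.1, 0.9]
```

View pics/s2.png

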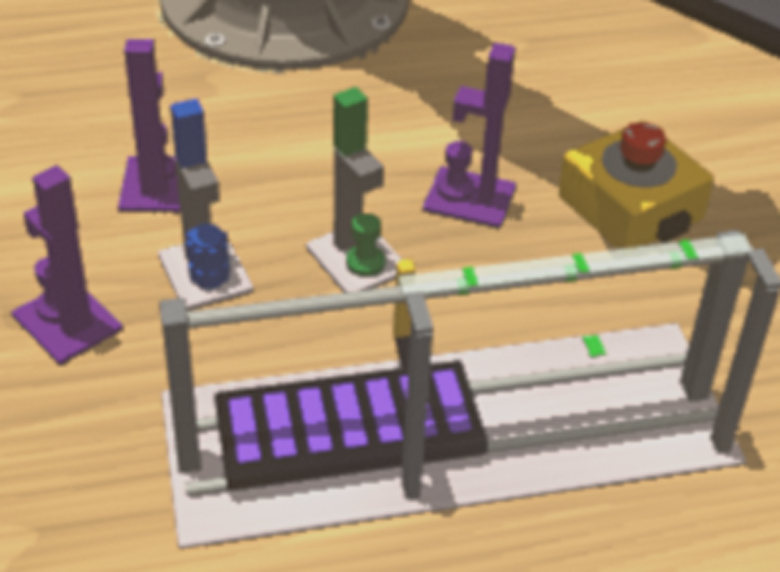

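View pics/t2.png

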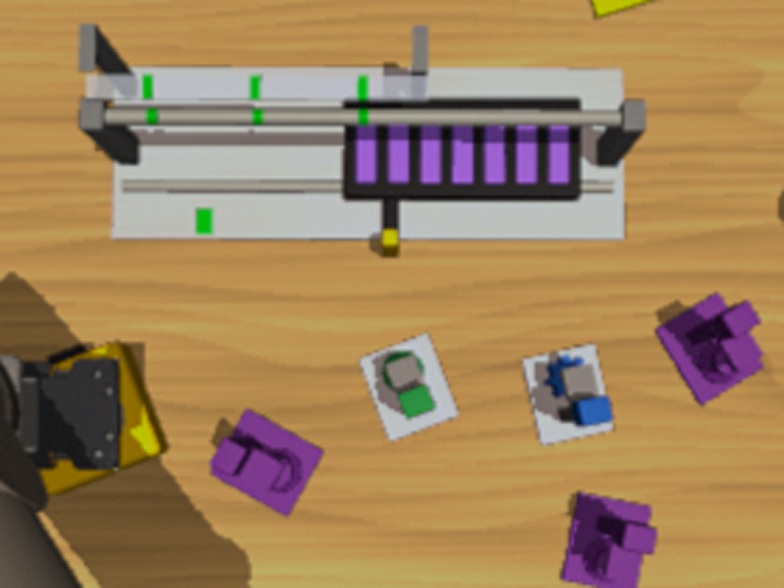

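The head now sits lower in the scene view (643,143 in the crop), and both hangers are unmoved. Next I'll go above the green one.

```bash
python3 - <<'E'
from h import *
go([420.5,-13.8,215],20.3)
go([421,-13.8,132],20.3)
E
```

```text
to [420.5 -13.8 215. ] yaw 20.3 shift [8.1, 32.8, -271.8] turn [-0.0, -0.354, 0.0] deg 20.3
to [421.  -13.8 132. ] yaw 20.3 shift [8.6, 115.8, -271.8] turn [-0.0, -0.354, 0.0] deg 20.3
```

```bash
python3 -m crank '[{"x":2,"y":0,"z":-50,"rx":0,"ry":-0.08,"rz":0,"grip":60},{"x":4,"y":0,"z":-100,"rx":0,"ry":-0.16,"rz":0,"grip":60},{"x":6,"y":0,"z":-150,"rx":0,"ry":-0.24,"rz":0,"grip":60},{"x":7,"y":0,"z":-200,"rx":0,"ry":-0.3,"rz":0,"grip":60},{"x":8,"y":10,"z":-250,"rx":0,"ry":-0.354,"rz":0,"grip":60},{"x":8,"y":25,"z":-272,"rx":0,"ry":-0.354,"rz":0,"grip":60},{"x":8,"y":33,"z":-272,"rx":0,"ry":-0.354,"rz":0,"grip":60},{"x":8,"y":33,"z":-272,"rx":0,"ry":-0.354,"rz":0,"grip":60},{"x":8,"y":33,"z":-272,"rx":0,"ry":-0.354,"rz":0,"grip":60}]'; python3 - <<'E'
from h import *
st()
im=robot.get_image("wrist"); cv2.imwrite('pics/w2.png',im[:,:,::-1])
c=robot.get_calibration('wrist')
a=np.radians(20.3);e=np.array([np.cos(a),np.sin(a),0]);n=np.array([-e[1],e[0],0])
o=np.array([435.4,-8.2,0])
print('pred tab corners',proj(c,[o+x*e+y*n+[0,0,175] for x in(-26,-6) for y in(-12,12)]).round(0).tolist())
go([420.5,-13.8,132],20.3)
E
```

```text
t: 4.85
tool_pos: [420.5, -13.1, 215.0]
orientation: [0.696, 0.125, -0.125, -0.696]
wrist_force: [-1.0, -0.2, 1.3]
finger_gap: 60.0
t 4.85 tcp [420.5 -13.1 215. ] yaw 20.37 ydown [-0. -0. -1.] F [-1.  -0.2  1.3] T [ 0.07  0.04 -0.04] gap 60.0 q [-0.6, -0.04, 0.47, 2.15, 0.02, 1.02, 1.79]
pred tab corners [[295.0, 244.0], [330.0, 244.0], [296.0, 271.0], [329.0, 271.0]]
to [420.5 -13.8 132. ] yaw 20.3 shift [-0.4, 83.2, -0.5] turn [0.0, 0.001, 0.0] deg 0.1
```

View pics/w2.png

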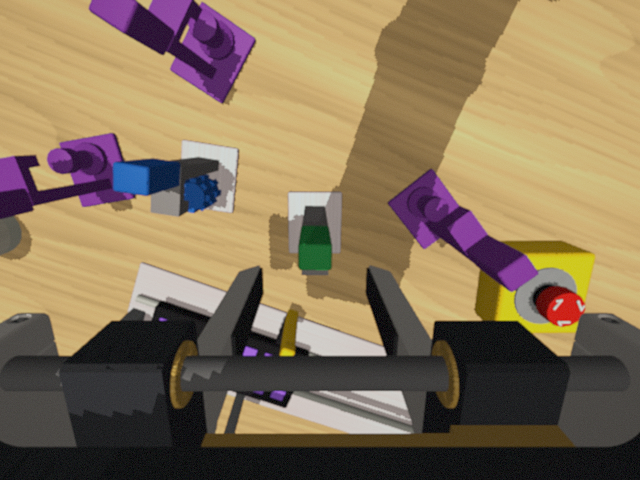

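The wrist view shows the green tab (298–331, 243–271) where predicted, with its plate square to the tool. Descend and grip.

```bash
python3 -m crank '[{"x":0,"y":30,"z":-0.5,"rx":0,"ry":0,"rz":0,"grip":60},{"x":0,"y":60,"z":-0.5,"rx":0,"ry":0,"rz":0,"grip":60},{"x":0,"y":83,"z":-0.5,"rx":0,"ry":0,"rz":0,"grip":60},{"x":0,"y":83,"z":-0.5,"rx":0,"ry":0,"rz":0,"grip":60},{"x":0,"y":83,"z":-0.5,"rx":0,"ry":0,"rz":0,"grip":10},{"x":0,"y":83,"z":-0.5,"rx":0,"ry":0,"rz":0,"grip":10},{"x":0,"y":83,"z":-0.5,"rx":0,"ry":0,"rz":0,"grip":10},{"x":0,"y":83,"z":-0.5,"rx":0,"ry":0,"rz":0,"grip":10},{"x":0,"y":83,"z":-0.5,"rx":0,"ry":0,"rz":0,"grip":10}]' 25; python3 - <<'E'
from h import *
st()
E
```

```text
t: 6.02
tool_pos: [420.7, -14.4, 132.1]
orientation: [-0.696, -0.125, 0.125, 0.696]
wrist_force: [-0.9, 0.8, 3.9]
finger_gap: 23.8
t 6.03 tcp [420.7 -14.4 132.1] yaw 20.29 ydown [ 0.  0. -1.] F [-0.9  0.8  3.9] T [0.07 0.31 0.03] gap 23.8 q [-0.58, 0.1, 0.49, 2.25, -0.06, 0.81, 1.88]
```

```bash
python3 -m crank '[{"x":0,"y":-20,"z":0,"rx":0,"ry":0,"rz":0,"grip":10},{"x":0,"y":-55,"z":0,"rx":0,"ry":0,"rz":0,"grip":10},{"x":0,"y":-90,"z":0,"rx":0,"ry":0,"rz":0,"grip":10},{"x":0,"y":-118,"z":0,"rx":0,"ry":0,"rz":0,"grip":10},{"x":0,"y":-118,"z":0,"rx":0,"ry":0,"rz":0,"grip":10}]'; python3 - <<'E'
from h import *
st()
go([535,-98,250],-0.9)
E
```

```text
t: 6.65
tool_pos: [421.5, -14.3, 251.3]
orientation: [-0.696, -0.126, 0.124, 0.696]
wrist_force: [-0.6, 0.1, -2.2]
finger_gap: 23.8
t 6.65 tcp [421.5 -14.3 251.3] yaw 20.3 ydown [ 0.003  0.001 -1.   ] F [-0.6  0.1 -2.2] T [ 0.03  0.06 -0.06] gap 23.8 q [-0.61, -0.08, 0.47, 2.1, 0.04, 1.11, 1.77]
to [535 -98 250] yaw -0.9 shift [77.5, 1.5, -117.9] turn [-0.001, 0.37, 0.003] deg 21.2
```

```bash
python3 -m crank '[{"x":15,"y":0,"z":-20,"rx":0,"ry":0.06,"rz":0,"grip":10},{"x":30,"y":0,"z":-45,"rx":0,"ry":0.13,"rz":0,"grip":10},{"x":45,"y":0,"z":-70,"rx":0,"ry":0.21,"rz":0,"grip":10},{"x":60,"y":0,"z":-95,"rx":0,"ry":0.29,"rz":0,"grip":10},{"x":72,"y":0,"z":-110,"rx":0,"ry":0.34,"rz":0,"grip":10},{"x":77.5,"y":1,"z":-118,"rx":0,"ry":0.37,"rz":0,"grip":10},{"x":77.5,"y":1,"z":-118,"rx":0,"ry":0.37,"rz":0,"grip":10},{"x":77.5,"y":1,"z":-118,"rx":0,"ry":0.37,"rz":0,"grip":10}]'; python3 - <<'E'
from h import *
st()
go([535,-98,211],-0.9)
im=robot.get_image("scene"); crop(im,180,130,480,350,2.6,'s3.png')
im=robot.get_image("top"); crop(im,170,120,450,330,2.8,'t3.png')
E
```

```text
t: 7.65
tool_pos: [533.6, -97.9, 248.7]
orientation: [-0.707, 0.005, -0.005, 0.707]
wrist_force: [-0.3, -0.5, -2.1]
finger_gap: 23.9
t 7.65 tcp [533.6 -97.9 248.7] yaw -0.85 ydown [-0.001  0.    -1.   ] F [-0.3 -0.5 -2.1] T [-0.02  0.04  0.05] gap 23.9 q [-0.47, 0.19, 0.62, 1.88, -0.12, 1.11, 1.75]
to [535 -98 211] yaw -0.9 shift [1.4, 37.7, -0.1] turn [-0.0, 0.001, -0.001] deg 0.1
```

View pics/s3.png

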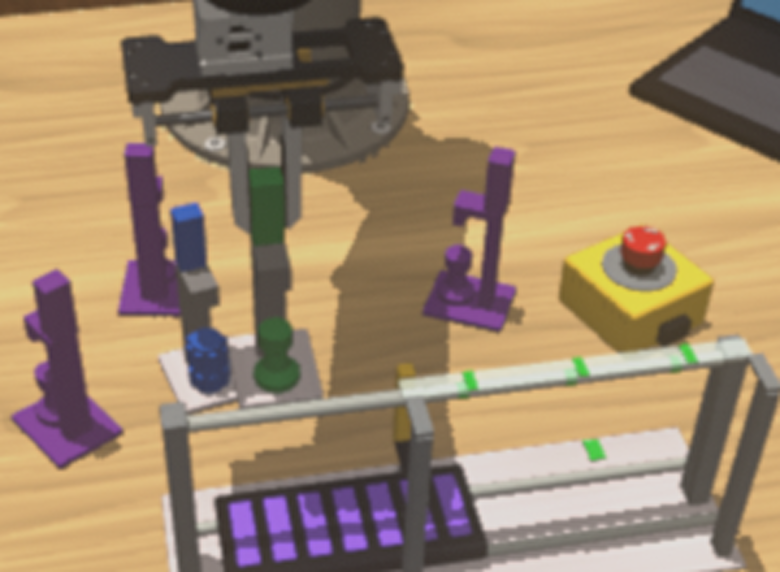

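View pics/t3.png

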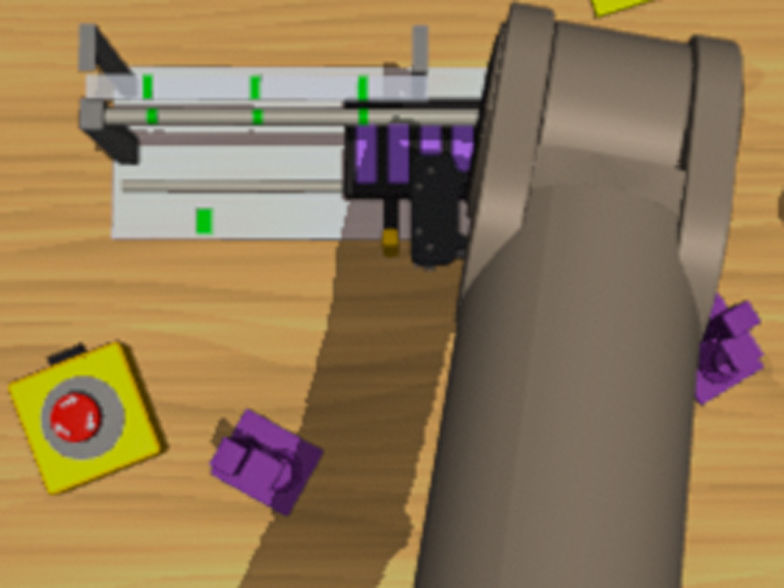

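The scene view shows the green hanger upright in the grip and the bare rail behind it. Lower it to loading height, then move in +x.

```bash
python3 -m crank '[{"x":1,"y":20,"z":0,"rx":0,"ry":0,"rz":0,"grip":10},{"x":1,"y":37,"z":0,"rx":0,"ry":0,"rz":0,"grip":10},{"x":1,"y":37,"z":0,"rx":0,"ry":0,"rz":0,"grip":10},{"x":15,"y":37,"z":0,"rx":0,"ry":0,"rz":0,"grip":10},{"x":35,"y":37,"z":0,"rx":0,"ry":0,"rz":0,"grip":10},{"x":45,"y":37,"z":0,"rx":0,"ry":0,"rz":0,"grip":10},{"x":45,"y":37,"z":0,"rx":0,"ry":0,"rz":0,"grip":10}]'; python3 - <<'E'
from h import *
st()
go([618,-98,211],-0.9)
im=robot.get_image("scene"); crop(im,200,170,440,350,3.2,'s4.png')
c=robot.get_calibration('scene')
E
```

```text
t: 8.62
tool_pos: [579.8, -99.0, 212.0]
orientation: [0.707, -0.006, 0.006, -0.707]
wrist_force: [-0.1, 0.2, -2.7]
finger_gap: 24.1
t 8.62 tcp [579.8 -99.  212. ] yaw -0.9 ydown [-0.    -0.001 -1.   ] F [-0.1  0.2 -2.7] T [0.03 0.07 0.06] gap 24.1 q [-0.42, 0.32, 0.6, 1.83, -0.2, 1.06, 1.81]
to [618 -98 211] yaw -0.9 shift [38.1, 0.9, 1.6] turn [0.001, -0.0, -0.0] deg 0.0
```

View pics/s4.png

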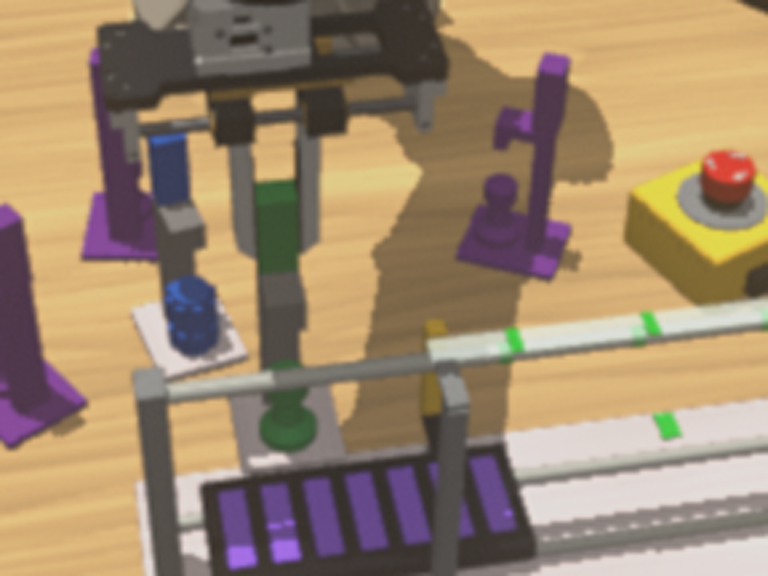

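```bash
python3 -m crank '[{"x":12,"y":0,"z":0.5,"rx":0,"ry":0,"rz":0,"grip":10},{"x":25,"y":0,"z":0.5,"rx":0,"ry":0,"rz":0,"grip":10},{"x":34,"y":0,"z":0.5,"rx":0,"ry":0,"rz":0,"grip":10},{"x":38,"y":0,"z":0.5,"rx":0,"ry":0,"rz":0,"grip":10},{"x":38,"y":0,"z":0.5,"rx":0,"ry":0,"rz":0,"grip":10},{"x":38,"y":0,"z":0.5,"rx":0,"ry":0,"rz":0,"grip":10}]'; python3 - <<'E'
from h import *
st()
im=robot.get_image("scene"); crop(im,200,170,440,350,3.2,'s5.png')
im=robot.get_image("wrist"); cv2.imwrite('pics/w5.png',im[:,:,::-1])
E
```

```text
t: 9.43
tool_pos: [617.0, -99.2, 212.0]
orientation: [-0.707, 0.006, -0.006, 0.707]
wrist_force: [0.3, 0.2, -1.9]
finger_gap: 23.5
t 9.43 tcp [617.  -99.2 212. ] yaw -0.92 ydown [-0.  0. -1.] F [ 0.3  0.2 -1.9] T [0.03 0.02 0.02] gap 23.5 q [-0.4, 0.38, 0.59, 1.74, -0.24, 1.09, 1.83]
```

View pics/s5.png

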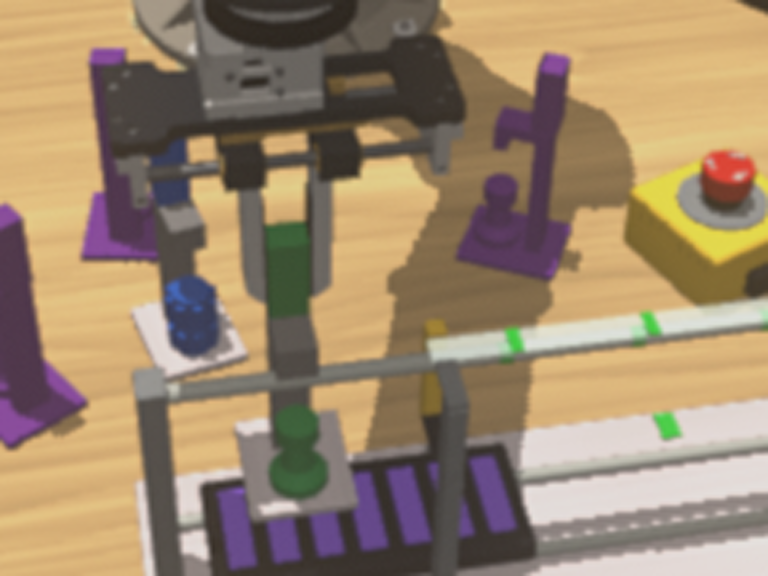

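View pics/w5.png

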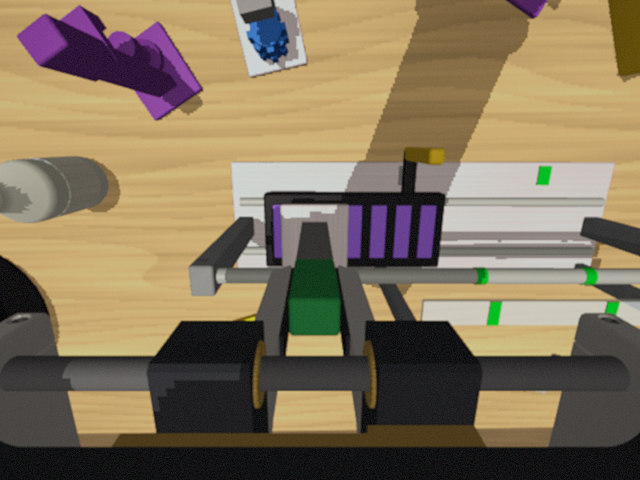

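```bash
python3 - <<'E'
from h import *
c=robot.get_calibration('wrist')
print(back(c,[(250,276),(420,276),(483,276),(590,276)],163).round(1))
print('tab top',back(c,[(292,305),(340,305),(340,332),(292,332)],255).round(1))
print('guard strip',back(c,[(425,300),(425,324)],186).round(1))
im=cv2.imread('pics/w5.png'); cv2.imwrite('pics/w5z.png',cv2.resize(im[190:350,190:450],None,fx=3,fy=3,interpolation=cv2.INTER_CUBIC))
E
```

```text
[[ 633.4 -146.7  163. ]
 [ 635.4  -20.2  163. ]
 [ 636.2   26.7  163. ]
 [ 637.5  106.5  163. ]]
tab top [[ 609.5 -108.9  255. ]
 [ 609.9  -86.9  255. ]
 [ 623.8  -86.9  255. ]
 [ 623.5 -109.3  255. ]]
guard strip [[643.4 -23.3 186. ]
 [661.8 -22.  186. ]]
```

View pics/w5z.png

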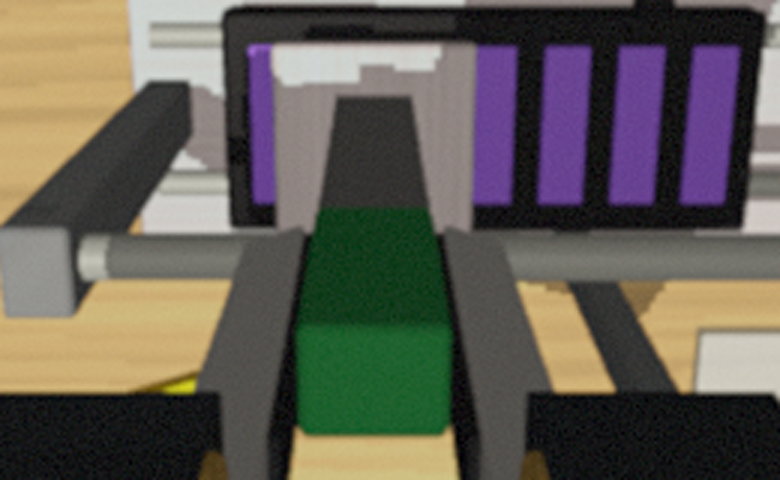

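The tab centre measures x≈615.5 and the rail 634, so the hanger needs about 2.5 mm more in +x. Then lower it onto the rail.

```bash
python3 -m crank '[{"x":2.5,"y":0,"z":0,"rx":0,"ry":0,"rz":0,"grip":10},{"x":2.5,"y":8,"z":0,"rx":0,"ry":0,"rz":0,"grip":10},{"x":2.5,"y":15,"z":0,"rx":0,"ry":0,"rz":0,"grip":10},{"x":2.5,"y":20,"z":0,"rx":0,"ry":0,"rz":0,"grip":10},{"x":2.5,"y":22.5,"z":0,"rx":0,"ry":0,"rz":0,"grip":10},{"x":2.5,"y":22.5,"z":0,"rx":0,"ry":0,"rz":0,"grip":10}]'; python3 - <<'E'
from h import *
st()
im=robot.get_image("scene"); crop(im,200,170,440,350,3.2,'s6.png')
im=robot.get_image("wrist"); cv2.imwrite('pics/w6.png',im[:,:,::-1])
E
```

```text
t: 10.28
tool_pos: [619.7, -99.1, 189.3]
orientation: [0.707, -0.006, 0.006, -0.707]
wrist_force: [0.1, 0.4, -2.1]
finger_gap: 23.9
t 10.28 tcp [619.7 -99.1 189.3] yaw -0.91 ydown [-0. -0. -1.] F [ 0.1  0.4 -2.1] T [-0.02  0.07 -0.04] gap 23.9 q [-0.39, 0.41, 0.58, 1.76, -0.25, 1.05, 1.84]
```

View pics/s6.png

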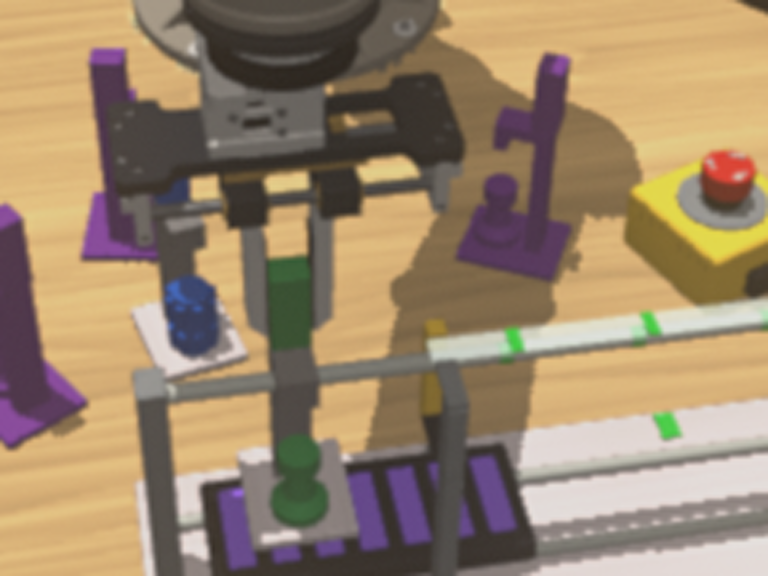

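The hook is over the rail just above contact. Slide along the rail (+tool z) toward the far ring.

```bash
python3 -m crank '[{"x":0,"y":0,"z":10,"rx":0,"ry":0,"rz":0,"grip":10},{"x":0,"y":0,"z":25,"rx":0,"ry":0,"rz":0,"grip":10},{"x":0,"y":0,"z":42,"rx":0,"ry":0,"rz":0,"grip":10},{"x":0,"y":0,"z":60,"rx":0,"ry":0,"rz":0,"grip":10},{"x":0,"y":0,"z":78,"rx":0,"ry":0,"rz":0,"grip":10},{"x":0,"y":0,"z":96,"rx":0,"ry":0,"rz":0,"grip":10},{"x":0,"y":0,"z":114,"rx":0,"ry":0,"rz":0,"grip":10},{"x":0,"y":0,"z":130,"rx":0,"ry":0,"rz":0,"grip":10},{"x":0,"y":0,"z":140,"rx":0,"ry":0,"rz":0,"grip":10},{"x":0,"y":0,"z":140,"rx":0,"ry":0,"rz":0,"grip":10}]'; python3 - <<'E'
from h import *
st()
go([637.2+0.0163*140-15.3-0*1,183.4,189],-0.93)
im=robot.get_image("scene"); crop(im,200,170,440,350,3.2,'s7.png')
im=robot.get_image("wrist"); cv2.imwrite('pics/w7.png',im[:,:,::-1])
E
```

```text
t: 11.62
tool_pos: [622.0, 41.6, 189.4]
orientation: [0.707, -0.005, 0.005, -0.707]
wrist_force: [0.0, -0.7, -2.7]
finger_gap: 23.8
t 11.62 tcp [622.   41.6 189.4] yaw -0.85 ydown [-0. -0. -1.] F [ 0.  -0.7 -2.7] T [ 0.02  0.01 -0.  ] gap 23.8 q [-0.59, 0.4, 0.55, 1.77, -0.24, 1.04, 1.6]
to [624.2 183.4 189. ] yaw -0.93 shift [0.1, 0.4, 141.8] turn [0.0, 0.001, -0.0] deg 0.1
```

View pics/w7.png

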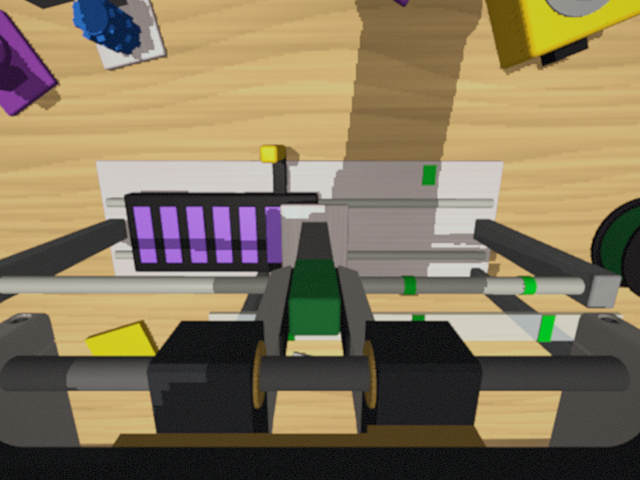

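View pics/s7.png

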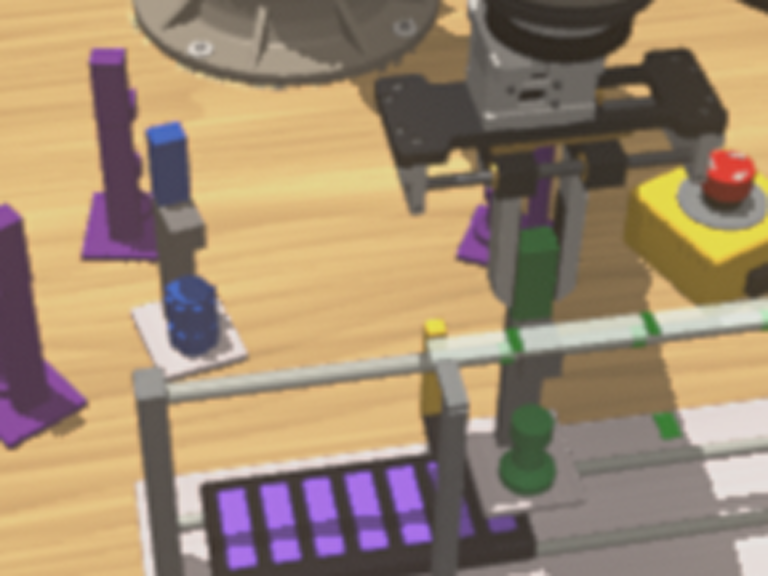

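```bash
python3 - <<'E'
from h import *
c=robot.get_calibration('wrist')
print(back(c,[(409,285),(530,286)],164).round(1), back(c,[(316,312)],232))
E
python3 -m crank '[{"x":0,"y":0,"z":10,"rx":0,"ry":0,"rz":0,"grip":10},{"x":0,"y":0,"z":25,"rx":0,"ry":0,"rz":0,"grip":10},{"x":0,"y":0,"z":42,"rx":0,"ry":0,"rz":0,"grip":10},{"x":0,"y":0,"z":60,"rx":0,"ry":0,"rz":0,"grip":10},{"x":0,"y":0,"z":78,"rx":0,"ry":0,"rz":0,"grip":10},{"x":0,"y":0,"z":96,"rx":0,"ry":0,"rz":0,"grip":10},{"x":0,"y":0,"z":114,"rx":0,"ry":0,"rz":0,"grip":10},{"x":0,"y":0,"z":130,"rx":0,"ry":0,"rz":0,"grip":10},{"x":0,"y":0,"z":141,"rx":0,"ry":0,"rz":0,"grip":10},{"x":0,"y":0,"z":141,"rx":0,"ry":0,"rz":0,"grip":10}]'; python3 - <<'E'
from h import *
st()
im=robot.get_image("scene"); crop(im,260,170,500,350,3.2,'s8.png')
im=robot.get_image("wrist"); cv2.imwrite('pics/w8.png',im[:,:,::-1])
E
```

```text
[[636.7 104.2 164. ]
 [638.8 185.7 164. ]] [[618.42616604  41.4100219  232.        ]]
t: 12.98
tool_pos: [624.1, 182.7, 189.3]
orientation: [0.707, -0.005, 0.005, -0.707]
wrist_force: [0.1, -0.3, -2.8]
finger_gap: 23.9
t 12.97 tcp [624.1 182.7 189.3] yaw -0.85 ydown [-0. -0. -1.] F [ 0.1 -0.3 -2.8] T [-0.04  0.05 -0.02] gap 23.9 q [-0.77, 0.44, 0.52, 1.7, -0.24, 1.07, 1.38]
```

View pics/w8.png

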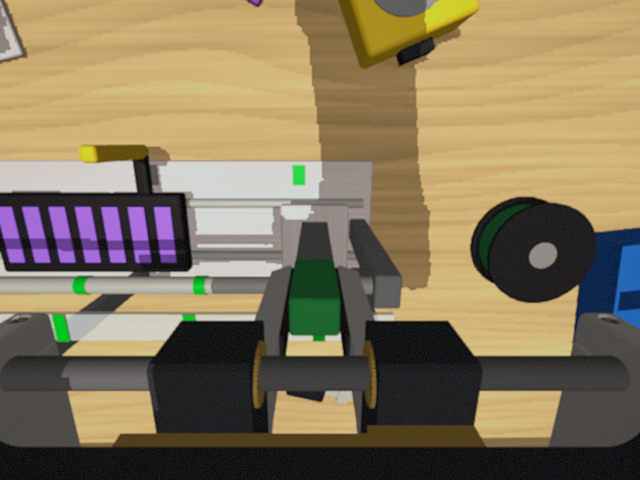

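View pics/s8.png

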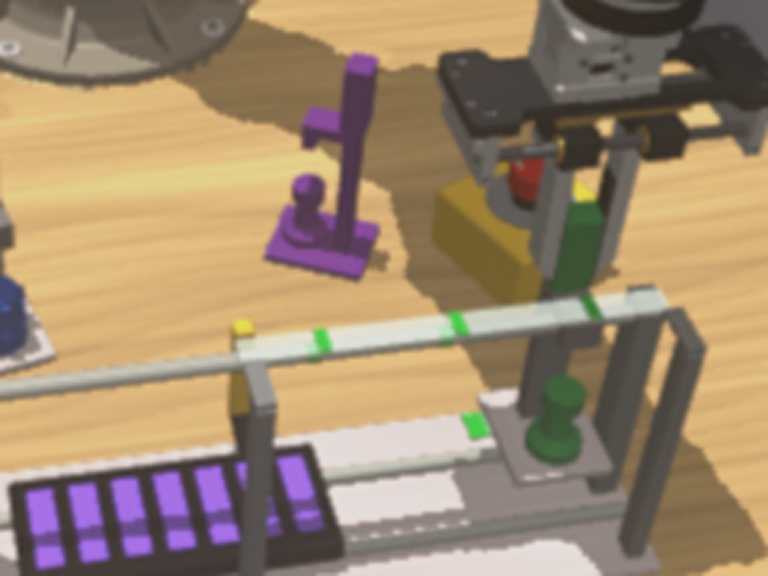

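```bash
python3 -m crank '[{"x":0,"y":0.5,"z":1,"rx":0,"ry":0,"rz":0,"grip":10},{"x":0,"y":1.2,"z":1,"rx":0,"ry":0,"rz":0,"grip":10},{"x":0,"y":1.6,"z":1,"rx":0,"ry":0,"rz":0,"grip":10},{"x":0,"y":1.6,"z":1,"rx":0,"ry":0,"rz":0,"grip":10}]'; python3 -c "
from h import *
st()"
```

```text
t: 13.58
tool_pos: [624.3, 182.5, 188.1]
orientation: [0.707, -0.006, 0.006, -0.707]
wrist_force: [-1.7, -1.7, 3.3]
finger_gap: 23.9
t 13.57 tcp [624.3 182.5 188.1] yaw -0.93 ydown [ 0. -0. -1.] F [-1.7 -1.7  3.3] T [-0.52  0.45 -0.07] gap 23.9 q [-0.77, 0.44, 0.52, 1.7, -0.24, 1.06, 1.38]
```

Contact confirmed: the vertical force went from -2.8 to +3.3 N. Release and lift.

```bash
python3 -m crank '[{"x":0,"y":0,"z":0,"rx":0,"ry":0,"rz":0,"grip":45},{"x":0,"y":0,"z":0,"rx":0,"ry":0,"rz":0,"grip":45},{"x":0,"y":0,"z":0,"rx":0,"ry":0,"rz":0,"grip":45},{"x":0,"y":-15,"z":0,"rx":0,"ry":0,"rz":0,"grip":45},{"x":0,"y":-45,"z":0,"rx":0,"ry":0,"rz":0,"grip":45},{"x":0,"y":-80,"z":0,"rx":0,"ry":0,"rz":0,"grip":45},{"x":-40,"y":-80,"z":-20,"rx":0,"ry":0,"rz":0,"grip":45},{"x":-80,"y":-80,"z":-60,"rx":0,"ry":0,"rz":0,"grip":60},{"x":-120,"y":-80,"z":-100,"rx":0,"ry":0,"rz":0,"grip":60},{"x":-120,"y":-80,"z":-100,"rx":0,"ry":0,"rz":0,"grip":60}]'; python3 - <<'E'
from h import *
st()
im=robot.get_image("scene"); crop(im,200,170,500,395,2.6,'s9.png')
im=robot.get_image("top"); crop(im,170,120,450,330,2.8,'t9.png')
E
```

```text
t: 14.82
tool_pos: [500.9, 82.0, 269.4]
orientation: [-0.706, 0.006, -0.007, 0.708]
wrist_force: [0.1, 0.3, -0.4]
finger_gap: 59.8
t 14.82 tcp [500.9  82.  269.4] yaw -1.1 ydown [ 0.001  0.003 -1.   ] F [ 0.1  0.3 -0.4] T [ 0.07  0.   -0.01] gap 59.8 q [-0.83, 0.09, 0.59, 1.92, -0.06, 1.14, 1.33]
```

View pics/s9.png

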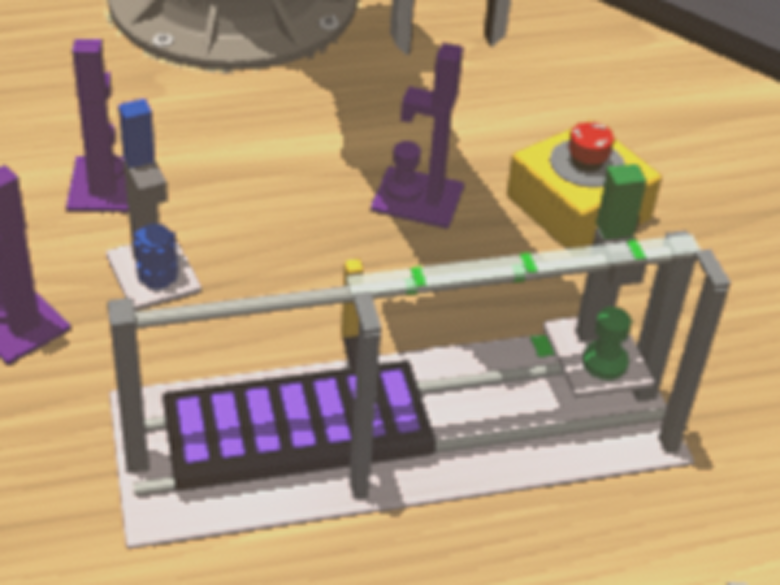

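View pics/t9.png

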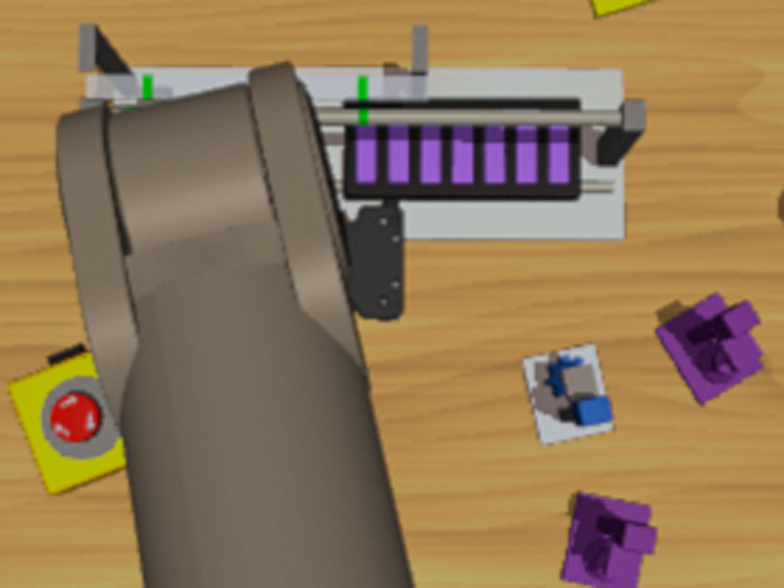

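Green hangs at the far ring and blue hasn't moved. Now go to blue.

```bash
python3 - <<'E'
from h import *
go([410.8,-146,215],10.3)
E
```

```text
to [ 410.8 -146.   215. ] yaw 10.3 shift [-88.5, 53.6, -232.4] turn [-0.002, -0.196, 0.002] deg 11.2
```

```bash
python3 -m crank '[{"x":-15,"y":0,"z":-40,"rx":0,"ry":-0.03,"rz":0,"grip":60},{"x":-30,"y":0,"z":-80,"rx":0,"ry":-0.07,"rz":0,"grip":60},{"x":-50,"y":0,"z":-125,"rx":0,"ry":-0.1,"rz":0,"grip":60},{"x":-65,"y":0,"z":-170,"rx":0,"ry":-0.15,"rz":0,"grip":60},{"x":-80,"y":10,"z":-210,"rx":0,"ry":-0.196,"rz":0,"grip":60},{"x":-88.5,"y":30,"z":-232.5,"rx":0,"ry":-0.196,"rz":0,"grip":60},{"x":-88.5,"y":53,"z":-232.5,"rx":0,"ry":-0.196,"rz":0,"grip":60},{"x":-88.5,"y":53,"z":-232.5,"rx":0,"ry":-0.196,"rz":0,"grip":60},{"x":-88.5,"y":53,"z":-232.5,"rx":0,"ry":-0.196,"rz":0,"grip":60}]'; python3 - <<'E'
from h import *
st()
im=robot.get_image("wrist"); cv2.imwrite('pics/w10.png',im[:,:,::-1])
c=robot.get_calibration('wrist')
a=np.radians(10.3);e=np.array([np.cos(a),np.sin(a),0]);n=np.array([-e[1],e[0],0])
o=np.array([426.3,-143.4,0])
print('pred tab corners',proj(c,[o+x*e+y*n+[0,0,175] for x in(-26,-6) for y in(-12,12)]).round(0).tolist())
print('pred foot',proj(c,[o+x*e+y*n+[0,0,8] for x in(-38,38) for y in(-32,32)]).round(0).tolist())
go([410.8,-146,132],10.3)
E
```

```text
t: 16.05
tool_pos: [411.4, -146.1, 215.7]
orientation: [0.705, 0.064, -0.064, -0.704]
wrist_force: [-0.4, -0.2, -0.3]
finger_gap: 60.0
t 16.05 tcp [ 411.4 -146.1  215.7] yaw 10.36 ydown [ 0.    -0.001 -1.   ] F [-0.4 -0.2 -0.3] T [-0.01  0.02  0.01] gap 60.0 q [-0.63, -0.03, 0.83, 2.14, 0.02, 1.02, 1.94]
pred tab corners [[296.0, 243.0], [331.0, 243.0], [297.0, 270.0], [330.0, 270.0]]
pred foot [[286.0, 191.0], [341.0, 191.0], [288.0, 253.0], [340.0, 253.0]]
to [ 410.8 -146.   132. ] yaw 10.3 shift [-0.6, 83.8, 0.3] turn [0.001, 0.001, 0.001] deg 0.1
```

View pics/w10.png

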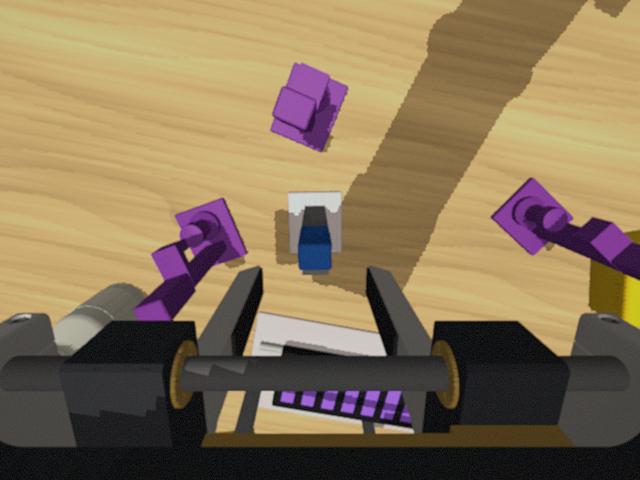

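The blue tab (298–331, 244–271) and its plate match the prediction. Descend and grip.

```bash
python3 -m crank '[{"x":0,"y":30,"z":0,"rx":0,"ry":0,"rz":0,"grip":60},{"x":0,"y":60,"z":0,"rx":0,"ry":0,"rz":0,"grip":60},{"x":0,"y":84,"z":0,"rx":0,"ry":0,"rz":0,"grip":60},{"x":0,"y":84,"z":0,"rx":0,"ry":0,"rz":0,"grip":60},{"x":0,"y":84,"z":0,"rx":0,"ry":0,"rz":0,"grip":10},{"x":0,"y":84,"z":0,"rx":0,"ry":0,"rz":0,"grip":10},{"x":0,"y":84,"z":0,"rx":0,"ry":0,"rz":0,"grip":10},{"x":0,"y":84,"z":0,"rx":0,"ry":0,"rz":0,"grip":10},{"x":0,"y":84,"z":0,"rx":0,"ry":0,"rz":0,"grip":10}]' 25; python3 -c "
from h import *
st()"; python3 -m crank '[{"x":0,"y":-20,"z":0,"rx":0,"ry":0,"rz":0,"grip":10},{"x":0,"y":-55,"z":0,"rx":0,"ry":0,"rz":0,"grip":10},{"x":0,"y":-90,"z":0,"rx":0,"ry":0,"rz":0,"grip":10},{"x":0,"y":-118,"z":0,"rx":0,"ry":0,"rz":0,"grip":10},{"x":0,"y":-118,"z":0,"rx":0,"ry":0,"rz":0,"grip":10}]'; python3 - <<'E'
from h import *
st()
go([535,-98.5,250],-0.93)
E
```

```text
t: 17.23
tool_pos: [410.8, -146.2, 131.2]
orientation: [-0.704, -0.064, 0.063, 0.704]
wrist_force: [-1.1, 1.6, 7.8]
finger_gap: 23.7
t 17.23 tcp [ 410.8 -146.2  131.2] yaw 10.32 ydown [ 0.001  0.    -1.   ] F [-1.1  1.6  7.8] T [ 0.37  0.25 -0.01] gap 23.7 q [-0.57, 0.16, 0.85, 2.23, -0.16, 0.81, 2.14]
t: 17.85
tool_pos: [411.3, -146.3, 250.2]
orientation: [-0.704, -0.065, 0.063, 0.705]
wrist_force: [-1.0, -0.0, -2.2]
finger_gap: 23.9
t 17.85 tcp [ 411.3 -146.3  250.2] yaw 10.34 ydown [ 0.003  0.001 -1.   ] F [-1.  -0.  -2.2] T [0.   0.08 0.03] gap 23.9 q [-0.68, -0.09, 0.84, 2.09, 0.08, 1.11, 1.88]
to [535.  -98.5 250. ] yaw -0.93 shift [130.2, 0.6, 24.8] turn [-0.001, 0.197, 0.003] deg 11.3
```

```bash
python3 -m crank '[{"x":20,"y":0,"z":4,"rx":0,"ry":0.03,"rz":0,"grip":10},{"x":45,"y":0,"z":9,"rx":0,"ry":0.07,"rz":0,"grip":10},{"x":75,"y":0,"z":14,"rx":0,"ry":0.11,"rz":0,"grip":10},{"x":100,"y":0,"z":19,"rx":0,"ry":0.15,"rz":0,"grip":10},{"x":120,"y":0,"z":24,"rx":0,"ry":0.197,"rz":0,"grip":10},{"x":130,"y":20,"z":25,"rx":0,"ry":0.197,"rz":0,"grip":10},{"x":130,"y":39,"z":25,"rx":0,"ry":0.197,"rz":0,"grip":10},{"x":130,"y":39,"z":25,"rx":0,"ry":0.197,"rz":0,"grip":10},{"x":130,"y":39,"z":25,"rx":0,"ry":0.197,"rz":0,"grip":10}]'; python3 - <<'E'
from h import *
st()
im=robot.get_image("scene"); crop(im,180,150,480,375,2.6,'s11.png')
go([618,-98.5,211],-0.93)
E
```

```text
t: 18.98
tool_pos: [533.7, -98.8, 209.9]
orientation: [0.707, -0.006, 0.006, -0.707]
wrist_force: [-0.5, -0.5, -1.3]
finger_gap: 23.8
t 18.98 tcp [533.7 -98.8 209.9] yaw -1.0 ydown [-0. -0. -1.] F [-0.5 -0.5 -1.3] T [0.06 0.05 0.05] gap 23.8 q [-0.64, 0.27, 0.84, 1.93, -0.23, 1.04, 1.86]
to [618.  -98.5 211. ] yaw -0.93 shift [84.0, -0.7, 1.6] turn [0.0, -0.001, 0.0] deg 0.1
```

View pics/s11.png

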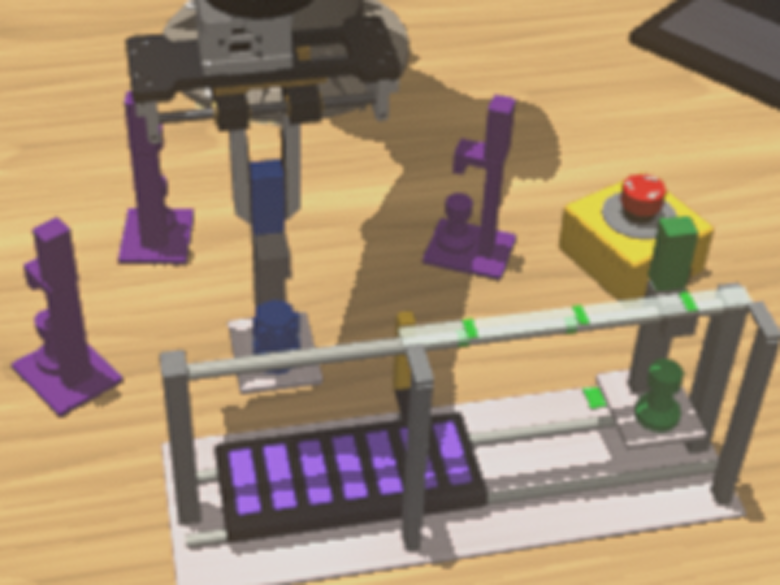

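Blue is held upright in front of the bare rail and green still hangs at its ring. Move in +x.

```bash
python3 -m crank '[{"x":15,"y":0,"z":0.5,"rx":0,"ry":0,"rz":0,"grip":10},{"x":32,"y":-0.5,"z":0.5,"rx":0,"ry":0,"rz":0,"grip":10},{"x":48,"y":-0.5,"z":1,"rx":0,"ry":0,"rz":0,"grip":10},{"x":62,"y":-0.5,"z":1,"rx":0,"ry":0,"rz":0,"grip":10},{"x":75,"y":-0.5,"z":1.5,"rx":0,"ry":0,"rz":0,"grip":10},{"x":84,"y":-0.5,"z":1.5,"rx":0,"ry":0,"rz":0,"grip":10},{"x":84,"y":-0.5,"z":1.5,"rx":0,"ry":0,"rz":0,"grip":10},{"x":84,"y":-0.5,"z":1.5,"rx":0,"ry":0,"rz":0,"grip":10}]'; python3 - <<'E'
from h import *
st()
im=robot.get_image("wrist"); cv2.imwrite('pics/w12.png',cv2.resize(im[190:350,190:450,::-1],None,fx=3,fy=3,interpolation=cv2.INTER_CUBIC))
im=robot.get_image("scene"); crop(im,200,170,440,350,3.2,'s12.png')
E
```

```text
t: 20.02
tool_pos: [617.5, -98.5, 210.4]
orientation: [-0.707, 0.006, -0.006, 0.707]
wrist_force: [-0.8, -0.4, -1.6]
finger_gap: 24.0
t 20.02 tcp [617.5 -98.5 210.4] yaw -0.98 ydown [-0.  0. -1.] F [-0.8 -0.4 -1.6] T [0.04 0.04 0.02] gap 24.0 q [-0.54, 0.43, 0.79, 1.75, -0.34, 1.1, 1.92]
```

View pics/w12.png

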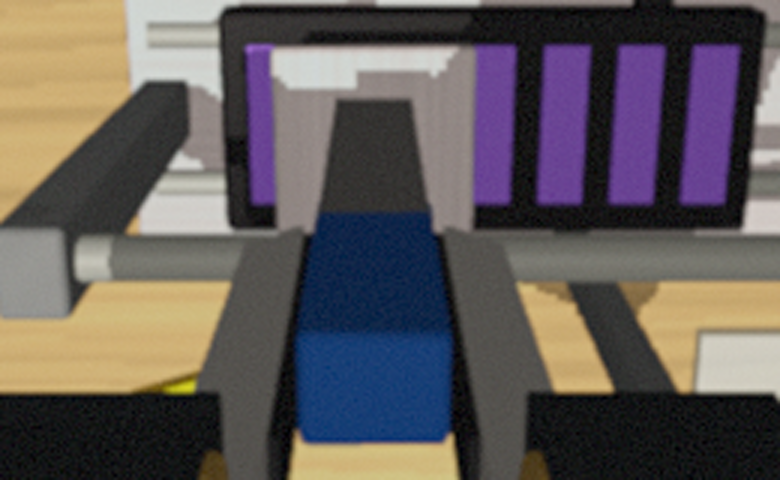

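View pics/s12.png

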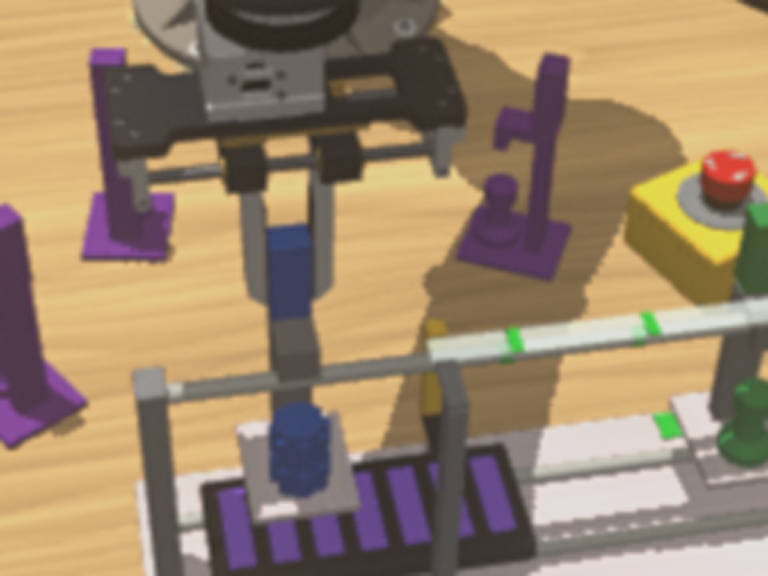

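The blue hanger is over the rail, about 1 mm short. Lower it.

```bash
python3 -m crank '[{"x":1.2,"y":0,"z":0,"rx":0,"ry":0,"rz":0,"grip":10},{"x":1.2,"y":8,"z":0,"rx":0,"ry":0,"rz":0,"grip":10},{"x":1.2,"y":15,"z":0,"rx":0,"ry":0,"rz":0,"grip":10},{"x":1.2,"y":20,"z":0,"rx":0,"ry":0,"rz":0,"grip":10},{"x":1.2,"y":22,"z":0,"rx":0,"ry":0,"rz":0,"grip":10},{"x":1.2,"y":22,"z":0,"rx":0,"ry":0,"rz":0,"grip":10}]'; python3 - <<'E'
from h import *
st()
im=robot.get_image("scene"); crop(im,200,170,440,350,3.2,'s13.png')
E
```

```text
t: 20.88
tool_pos: [619.1, -98.4, 188.3]
orientation: [0.707, -0.006, 0.006, -0.707]
wrist_force: [-0.0, -0.3, -1.1]
finger_gap: 23.7
t 20.88 tcp [619.1 -98.4 188.3] yaw -0.97 ydown [-0. -0. -1.] F [-0.  -0.3 -1.1] T [ 0.03  0.01 -0.02] gap 23.7 q [-0.52, 0.46, 0.78, 1.77, -0.36, 1.07, 1.94]
```

View pics/s13.png

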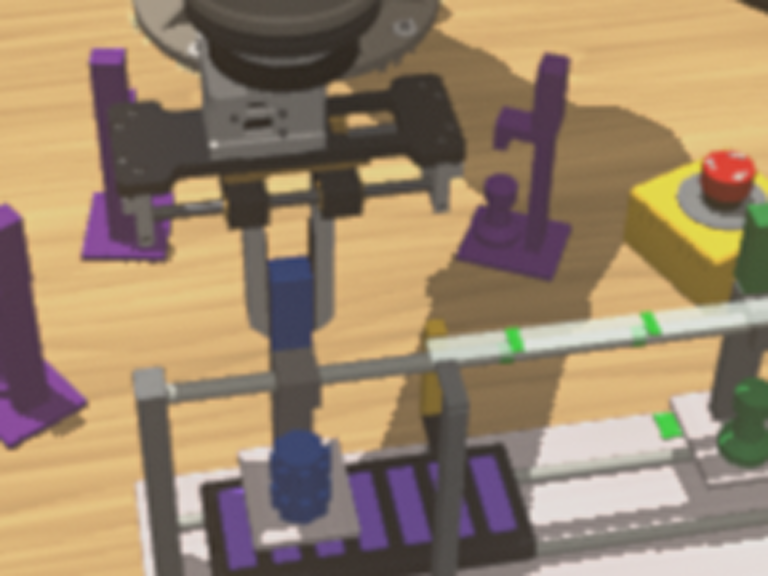

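Slide to the near ring (world y≈24).

```bash
python3 -m crank '[{"x":0,"y":0,"z":10,"rx":0,"ry":0,"rz":0,"grip":10},{"x":0,"y":0,"z":25,"rx":0,"ry":0,"rz":0,"grip":10},{"x":0,"y":0,"z":42,"rx":0,"ry":0,"rz":0,"grip":10},{"x":0,"y":0,"z":60,"rx":0,"ry":0,"rz":0,"grip":10},{"x":0,"y":0,"z":78,"rx":0,"ry":0,"rz":0,"grip":10},{"x":0,"y":0,"z":96,"rx":0,"ry":0,"rz":0,"grip":10},{"x":0,"y":0,"z":112,"rx":0,"ry":0,"rz":0,"grip":10},{"x":0,"y":0,"z":122.5,"rx":0,"ry":0,"rz":0,"grip":10},{"x":0,"y":0,"z":122.5,"rx":0,"ry":0,"rz":0,"grip":10},{"x":0,"y":1.5,"z":122.5,"rx":0,"ry":0,"rz":0,"grip":10}]'; python3 - <<'E'
from h import *
st()
im=robot.get_image("wrist"); cv2.imwrite('pics/w14.png',im[:,:,::-1])
im=robot.get_image("scene"); crop(im,200,170,440,350,3.2,'s14.png')
E
```

```text
t: 22.18
tool_pos: [621.2, 23.5, 187.1]
orientation: [0.707, -0.006, 0.006, -0.707]
wrist_force: [-6.2, 2.0, 16.4]
finger_gap: 23.7
t 22.18 tcp [621.2  23.5 187.1] yaw -1.01 ydown [ 0. -0. -1.] F [-6.2  2.  16.4] T [0.74 0.99 0.08] gap 23.7 q [-0.72, 0.45, 0.77, 1.78, -0.35, 1.06, 1.74]
```

View pics/w14.png

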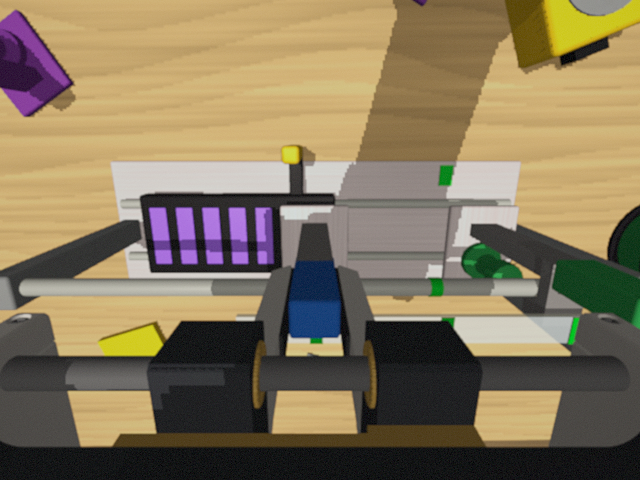

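View pics/s14.png

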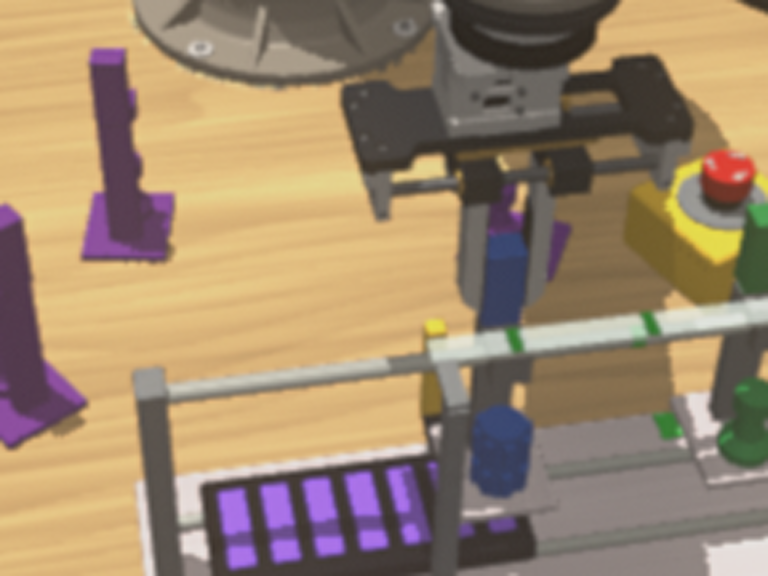

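The blue hanger is centred on the near stripe (316,340 vs tab 314). Ease up slightly, release and lift away.

```bash
python3 -m crank '[{"x":0,"y":-1,"z":0.5,"rx":0,"ry":0,"rz":0,"grip":10},{"x":0,"y":-1,"z":0.5,"rx":0,"ry":0,"rz":0,"grip":45},{"x":0,"y":-1,"z":0.5,"rx":0,"ry":0,"rz":0,"grip":45},{"x":0,"y":-1,"z":0.5,"rx":0,"ry":0,"rz":0,"grip":45},{"x":0,"y":-15,"z":0.5,"rx":0,"ry":0,"rz":0,"grip":45},{"x":0,"y":-45,"z":0,"rx":0,"ry":0,"rz":0,"grip":45},{"x":0,"y":-80,"z":0,"rx":0,"ry":0,"rz":0,"grip":45},{"x":-40,"y":-80,"z":-20,"rx":0,"ry":0,"rz":0,"grip":30},{"x":-75,"y":-80,"z":-45,"rx":0,"ry":0,"rz":0,"grip":0},{"x":-75,"y":-80,"z":-65,"rx":0,"ry":0,"rz":0,"grip":0}]'; python3 - <<'E'
from h import *
st()
im=robot.get_image("wrist"); cv2.imwrite('pics/w15.png',im[:,:,::-1])
im=robot.get_image("scene"); crop(im,200,170,500,395,2.6,'s15.png')
im=robot.get_image("top"); crop(im,170,120,450,330,2.8,'t15.png')
E
```

```text
t: 23.52
tool_pos: [543.4, -40.5, 268.1]
orientation: [-0.706, 0.006, -0.006, 0.708]
wrist_force: [1.0, 0.5, 0.1]
finger_gap: 18.3
t 23.52 tcp [543.4 -40.5 268.1] yaw -0.99 ydown [ 0.001  0.002 -1.   ] F [1.  0.5 0.1] T [ 0.03 -0.07 -0.02] gap 18.3 q [-0.79, 0.2, 0.88, 1.86, -0.17, 1.16, 1.7]
```

View pics/w15.png

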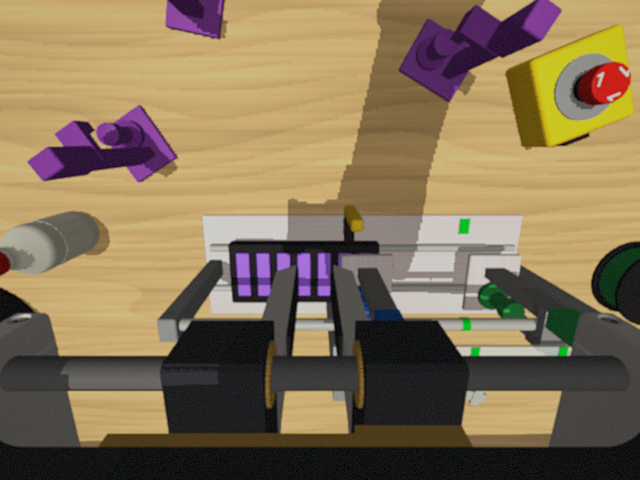

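View pics/s15.png

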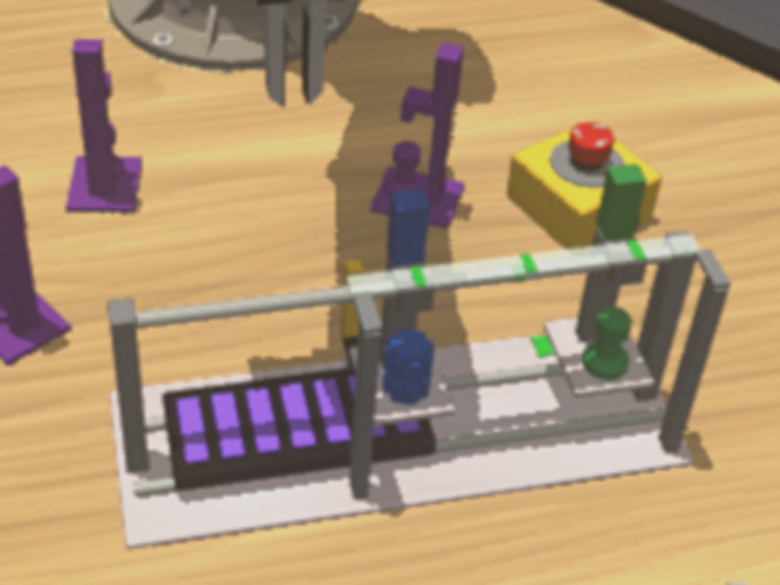

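View pics/t15.png

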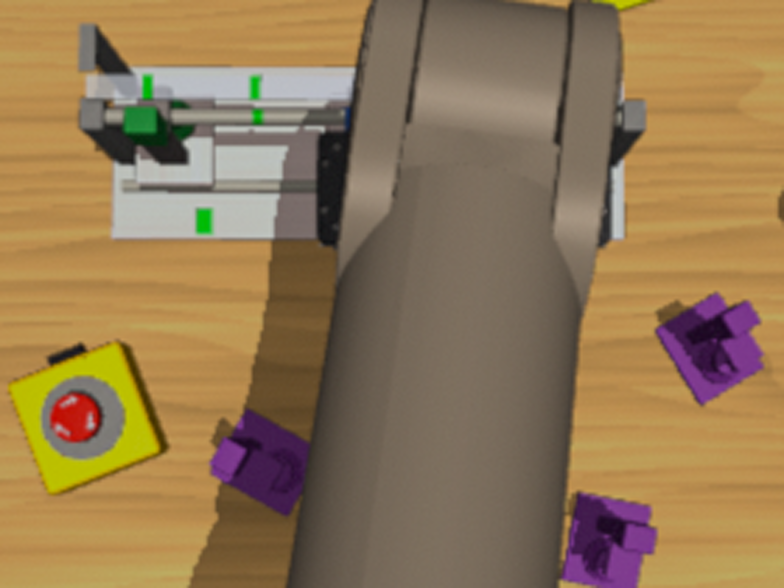

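Blue hangs at the near ring and green at the far ring, both upright. Next comes the lamp handle, starting on its -y side with closed fingers.

```bash
python3 - <<'E'
from h import *
go([551.5,-28,130],-0.95)
go([551.5,-28,75],-0.95)
c=robot.get_calibration('top')
print('green tab',back(c,(np.array([(141,121)])+.5)/2.8-.5+[170,120],231).round(1))
E
```

```text
to [551.5 -28.  130. ] yaw -0.95 shift [5.9, 137.9, 12.2] turn [-0.001, -0.002, 0.001] deg 0.1
to [551.5 -28.   75. ] yaw -0.95 shift [5.8, 192.9, 12.1] turn [-0.001, -0.002, 0.001] deg 0.1
green tab [[621.6 180.6 231. ]]
```

```bash
python3 -m crank '[{"x":6,"y":20,"z":12,"rx":0,"ry":0,"rz":0,"grip":0},{"x":6,"y":60,"z":12,"rx":0,"ry":0,"rz":0,"grip":0},{"x":6,"y":100,"z":12,"rx":0,"ry":0,"rz":0,"grip":0},{"x":6,"y":140,"z":12,"rx":0,"ry":0,"rz":0,"grip":0},{"x":6,"y":140,"z":12,"rx":0,"ry":0,"rz":0,"grip":0},{"x":6,"y":140,"z":12,"rx":0,"ry":0,"rz":0,"grip":0}]'; python3 - <<'E'
from h import *
st()
im=robot.get_image("wrist"); cv2.imwrite('pics/w16.png',im[:,:,::-1])
im=robot.get_image("scene"); crop(im,200,170,500,395,2.6,'s16.png')
go([551.5,-28,75],-0.95)
E
```

```text
t: 24.42
tool_pos: [551.9, -27.4, 127.5]
orientation: [0.707, -0.006, 0.006, -0.707]
wrist_force: [0.1, -0.1, 0.1]
finger_gap: 0.3
t 24.43 tcp [551.9 -27.4 127.5] yaw -0.95 ydown [ 0.    -0.001 -1.   ] F [ 0.1 -0.1  0.1] T [ 0.02 -0.04  0.01] gap 0.3 q [-0.68, 0.4, 0.78, 1.99, -0.36, 0.89, 1.84]
to [551.5 -28.   75. ] yaw -0.95 shift [-0.8, 53.2, -0.7] turn [-0.0, 0.0, 0.002] deg 0.1
```

View pics/w16.png

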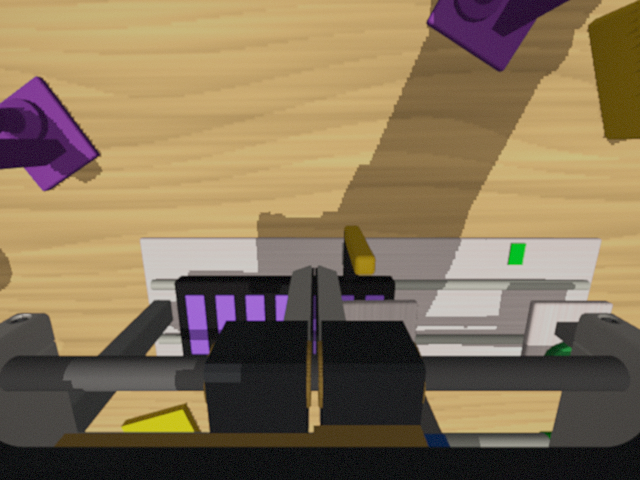

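View pics/s16.png

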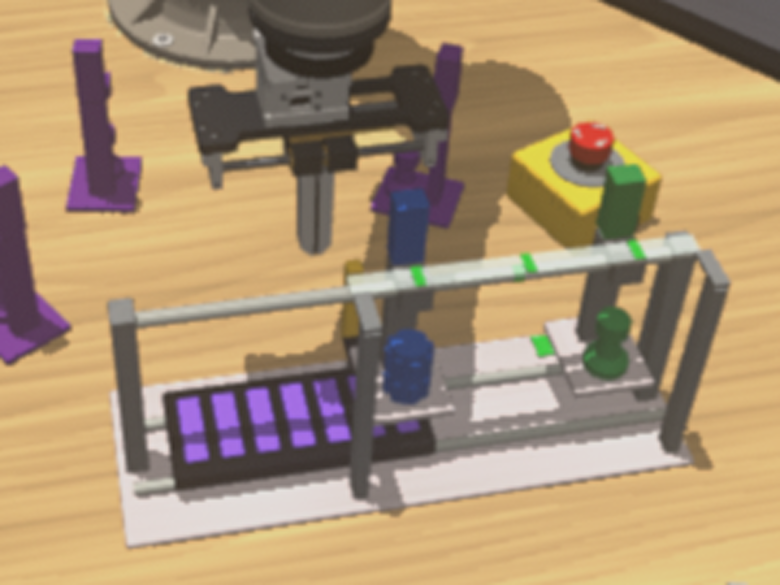

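The fingers are 30 mm on the -y side of the handle (365,262 in the wrist view). Lower and push.

```bash
python3 -m crank '[{"x":-0.5,"y":26,"z":0,"rx":0,"ry":0,"rz":0,"grip":0},{"x":-0.5,"y":52,"z":0,"rx":0,"ry":0,"rz":0,"grip":0},{"x":-0.5,"y":52,"z":6,"rx":0,"ry":0,"rz":0,"grip":0},{"x":-0.5,"y":52,"z":14,"rx":0,"ry":0,"rz":0,"grip":0},{"x":-0.5,"y":52,"z":26,"rx":0,"ry":0,"rz":0,"grip":0},{"x":-0.5,"y":52,"z":40,"rx":0,"ry":0,"rz":0,"grip":0},{"x":-0.5,"y":52,"z":56,"rx":0,"ry":0,"rz":0,"grip":0},{"x":-0.5,"y":52,"z":72,"rx":0,"ry":0,"rz":0,"grip":0},{"x":-0.5,"y":52,"z":88,"rx":0,"ry":0,"rz":0,"grip":0},{"x":-0.5,"y":52,"z":100,"rx":0,"ry":0,"rz":0,"grip":0}]'; python3 - <<'E'
from h import *
st()
im=robot.get_image("scene"); crop(im,200,170,500,395,2.6,'s17.png')
E
```

```text
t: 25.78
tool_pos: [552.4, 73.6, 74.8]
orientation: [0.707, -0.006, 0.006, -0.707]
wrist_force: [1.4, -3.5, 3.2]
finger_gap: 0.4
t 25.77 tcp [552.4  73.6  74.8] yaw -0.93 ydown [-0. -0. -1.] F [ 1.4 -3.5  3.2] T [-0.68 -0.35 -0.05] gap 0.4 q [-0.8, 0.49, 0.71, 2.02, -0.44, 0.8, 1.72]
```

View pics/s17.png

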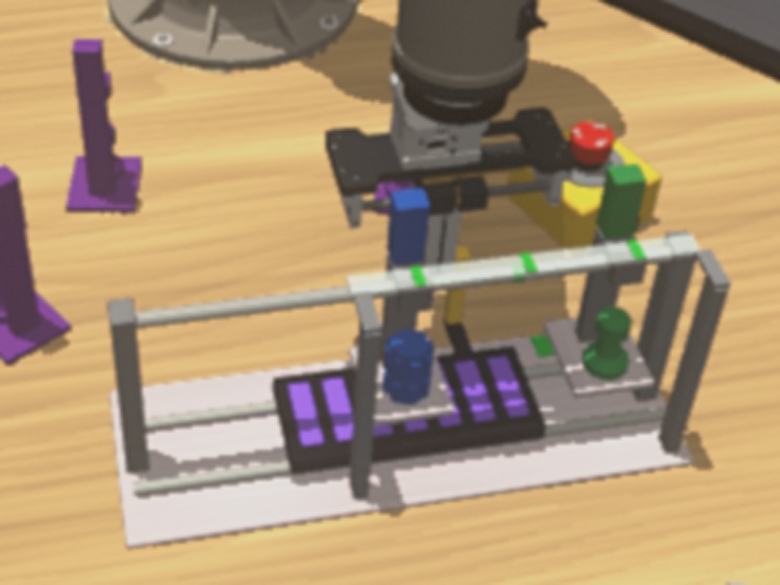

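```bash
python3 -m crank '[{"x":0,"y":0,"z":12,"rx":0,"ry":0,"rz":0,"grip":0},{"x":0,"y":0,"z":26,"rx":0,"ry":0,"rz":0,"grip":0},{"x":0,"y":0,"z":40,"rx":0,"ry":0,"rz":0,"grip":0},{"x":0,"y":0,"z":52,"rx":0,"ry":0,"rz":0,"grip":0},{"x":0,"y":0,"z":60,"rx":0,"ry":0,"rz":0,"grip":0},{"x":0,"y":0,"z":66,"rx":0,"ry":0,"rz":0,"grip":0},{"x":0,"y":0,"z":70,"rx":0,"ry":0,"rz":0,"grip":0},{"x":0,"y":0,"z":70,"rx":0,"ry":0,"rz":0,"grip":0}]'; python3 -c "
from h import *
st()
im=robot.get_image('scene'); crop(im,200,170,500,395,2.6,'s18.png')"
```

```text
t: 26.82
tool_pos: [553.7, 142.6, 74.9]
orientation: [-0.707, 0.006, -0.006, 0.707]
wrist_force: [-0.7, 0.1, 0.2]
finger_gap: 0.4
t 26.82 tcp [553.7 142.6  74.9] yaw -0.95 ydown [ 0.  0. -1.] F [-0.7  0.1  0.2] T [ 0.03 -0.04  0.07] gap 0.4 q [-0.91, 0.51, 0.71, 1.98, -0.45, 0.81, 1.61]
```

View pics/s18.png

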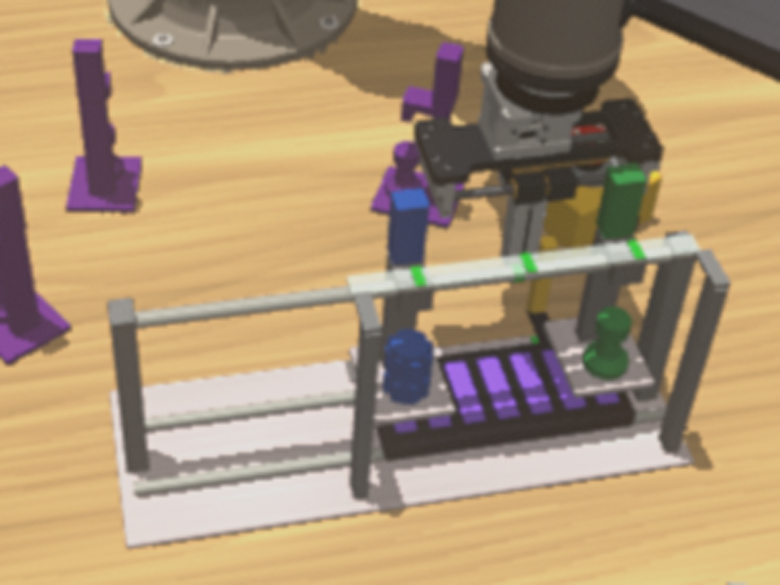

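The push force dropped to 0, so the catch seems to have taken the lamp. Back off and check.

```bash
python3 -m crank '[{"x":0,"y":0,"z":-15,"rx":0,"ry":0,"rz":0,"grip":0},{"x":-10,"y":-30,"z":-15,"rx":0,"ry":0,"rz":0,"grip":0},{"x":-20,"y":-80,"z":-15,"rx":0,"ry":0,"rz":0,"grip":0},{"x":-40,"y":-130,"z":-15,"rx":0,"ry":0,"rz":0,"grip":40},{"x":-70,"y":-150,"z":-15,"rx":0,"ry":0,"rz":0,"grip":80},{"x":-100,"y":-150,"z":-60,"rx":0,"ry":0,"rz":0,"grip":80},{"x":-100,"y":-150,"z":-100,"rx":0,"ry":0,"rz":0,"grip":80},{"x":-100,"y":-150,"z":-100,"rx":0,"ry":0,"rz":0,"grip":80}]'; python3 - <<'E'
from h import *
st()
im=robot.get_image('scene'); crop(im,200,170,500,395,2.6,'s19.png')
im=robot.get_image("top"); crop(im,170,120,450,330,2.8,'t19.png')
E
```

```text
t: 27.88
tool_pos: [451.4, 40.9, 225.0]
orientation: [-0.706, 0.008, -0.007, 0.708]
wrist_force: [0.1, 1.1, 1.0]
finger_gap: 47.4
t 27.88 tcp [451.4  40.9 225. ] yaw -1.22 ydown [-0.     0.002 -1.   ] F [0.1 1.1 1. ] T [ 0.01 -0.01  0.02] gap 47.4 q [-1.17, 0.0, 0.97, 2.1, -0.0, 1.04, 1.35]
```

View pics/s19.png

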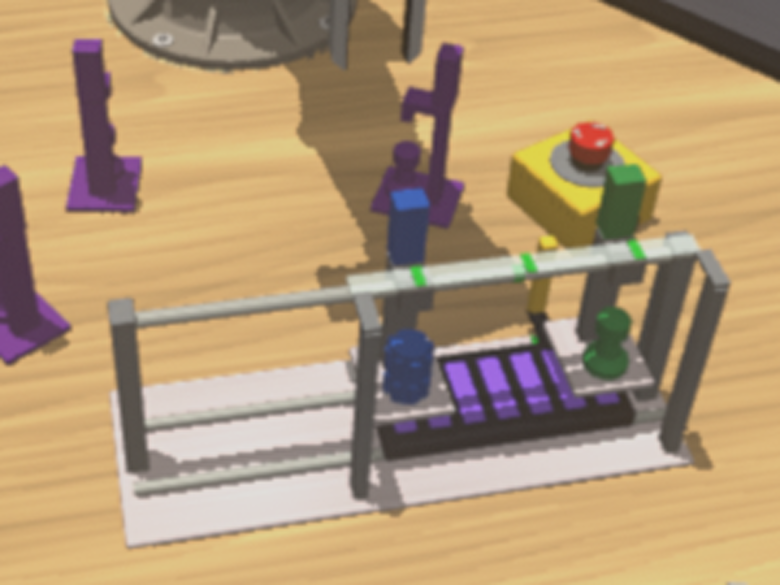

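View pics/t19.png

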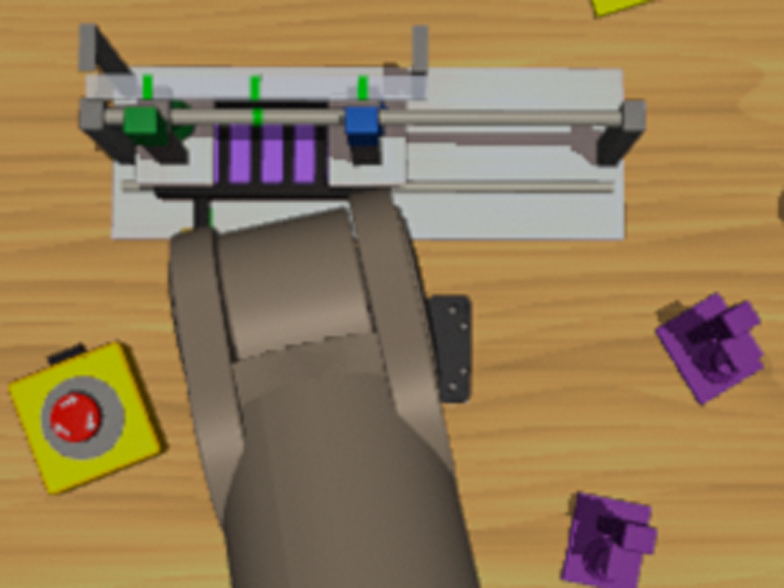

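```bash
python3 - <<'E'
from h import *
ct=robot.get_calibration('top'); cs=robot.get_calibration('scene')
T=lambda a:(np.array(a,float)+.5)/2.8-.5+[170,120]
S=lambda a:(np.array(a,float)+.5)/2.6-.5+[200,170]
print('handle',back(cs,S([(547,243)]),105).round(1))
print('tabs',back(ct,T([(141,122),(362,123)]),231).round(1), back(cs,S([(625,173),(409,197)]),231).round(1))
print('head',back(ct,T([(75,417)]),87).round(1),back(cs,S([(591,131)]),89).round(1))
go([413,258.5,140],0)
go([413,258.5,140],0)
E
```

```text
handle [[558.4 163.3 105. ]]
tabs [[620.8 180.7 231. ]
 [618.   22.9 231. ]] [[624.8 180.4 231. ]
 [621.3  23.2 231. ]]
head [[412.5 258.4  87. ]] [[409.3 259.6  89. ]]
to [413.  258.5 140. ] yaw 0 shift [-42.9, 85.1, 214.2] turn [-0.001, -0.018, 0.0] deg 1.1
to [413.  258.5 140. ] yaw 0 shift [-42.9, 85.1, 214.2] turn [-0.001, -0.018, 0.0] deg 1.1
```

```bash
python3 - <<'E'
from h import *
ct=robot.get_calibration('top')
T=lambda a:(np.array(a,float)+.5)/2.8-.5+[170,120]
print(back(ct,T([(215,462),(230,475),(245,455),(228,440)]),175).round(1),back(ct,T([(323,453),(288,515),(250,410),(212,462)]),8).round(1))
E
```

```text
[[377.  136.3 175. ]
 [367.2 125.3 175. ]
 [381.8 114.1 175. ]
 [393.1 126.6 175. ]] [[379.6  65.4   8. ]
 [327.9  95.5   8. ]
 [416.9 126.9   8. ]
 [373.5 159.4   8. ]]
```

```bash
python3 - <<'E'
import cv2
im=cv2.imread('pics/t2.png'); cv2.imwrite('pics/t2z.png',cv2.resize(im[390:530,190:340],None,fx=4,fy=4))
E
```

```text
(no output)
```

View pics/t2z.png

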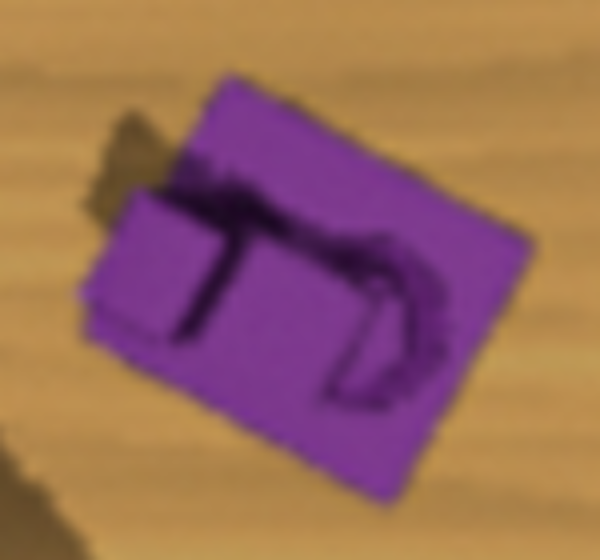

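The lamp handle is at y≈163, about 159 mm of travel, and it holds. The purple decoy is out of the gripper's sweep. Now go over the button with the fingers open.

```bash
python3 -m crank '[{"x":-10,"y":0,"z":40,"rx":0,"ry":-0.018,"rz":0,"grip":80},{"x":-20,"y":0,"z":85,"rx":0,"ry":-0.018,"rz":0,"grip":80},{"x":-30,"y":0,"z":130,"rx":0,"ry":-0.018,"rz":0,"grip":80},{"x":-40,"y":20,"z":175,"rx":0,"ry":-0.018,"rz":0,"grip":80},{"x":-43,"y":50,"z":214,"rx":0,"ry":-0.018,"rz":0,"grip":80},{"x":-43,"y":85,"z":214,"rx":0,"ry":-0.018,"rz":0,"grip":80},{"x":-43,"y":85,"z":214,"rx":0,"ry":-0.018,"rz":0,"grip":80},{"x":-43,"y":85,"z":214,"rx":0,"ry":-0.018,"rz":0,"grip":80}]'; python3 - <<'E'
from h import *
st()
im=robot.get_image("wrist"); cv2.imwrite('pics/w20.png',im[:,:,::-1])
c=robot.get_calibration('wrist')
print('pred head c',proj(c,[[412.7,258.5,89],[412.7,238.5,89],[412.7,278.5,89],[392.7,258.5,89]]).round(0).tolist())
go([412.7,258.5,69],0)
E
```

```text
t: 28.98
tool_pos: [413.1, 258.5, 140.7]
orientation: [0.707, 0.0, -0.0, -0.707]
wrist_force: [-0.5, -0.0, 0.2]
finger_gap: 80.0
t 28.98 tcp [413.1 258.5 140.7] yaw 0.02 ydown [ 0. -0. -1.] F [-0.5 -0.   0.2] T [ 0.02 -0.04  0.01] gap 80.0 q [-1.34, 0.24, 0.75, 2.12, -0.21, 0.86, 1.11]
pred head c [[313.0, 252.0], [286.0, 252.0], [340.0, 252.0], [313.0, 226.0]]
to [412.7 258.5  69. ] yaw 0 shift [-0.6, 72.0, -0.3] turn [-0.001, 0.0, 0.001] deg 0.1
```

View pics/w20.png

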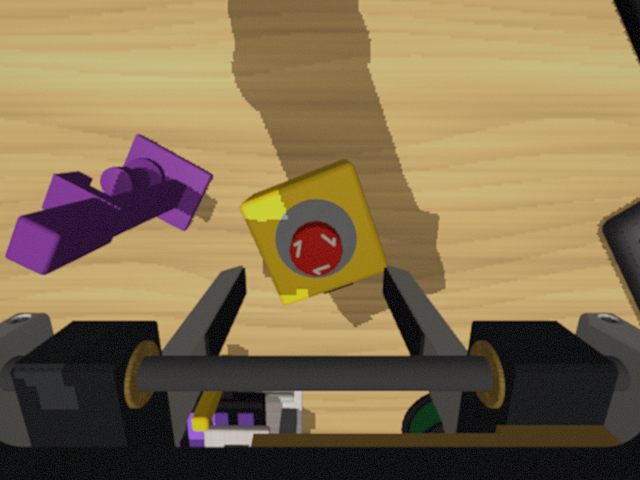

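```bash
python3 -m crank '[{"x":-1,"y":30,"z":1,"rx":0,"ry":0,"rz":0,"grip":80},{"x":-1,"y":55,"z":1,"rx":0,"ry":0,"rz":0,"grip":80},{"x":-1,"y":70,"z":1,"rx":0,"ry":0,"rz":0,"grip":80},{"x":-1,"y":70,"z":1,"rx":0,"ry":0,"rz":0,"grip":80},{"x":-1,"y":70,"z":1,"rx":0,"ry":0,"rz":0,"grip":30},{"x":-1,"y":70,"z":1,"rx":0,"ry":0,"rz":0,"grip":30},{"x":-1,"y":70,"z":1,"rx":0,"ry":0,"rz":0,"grip":30},{"x":-1,"y":70,"z":1,"rx":0,"ry":0,"rz":0,"grip":30},{"x":-1,"y":70,"z":1,"rx":0,"ry":0,"rz":0,"grip":30}]' 20; python3 -c "
from h import *
st()"
```

```text
t: 30.15
tool_pos: [411.6, 259.8, 70.0]
orientation: [-0.707, -0.0, 0.0, 0.707]
wrist_force: [-0.8, -0.2, 2.5]
finger_gap: 39.6
t 30.15 tcp [411.6 259.8  70. ] yaw 0.07 ydown [ 0.  0. -1.] F [-0.8 -0.2  2.5] T [-0.03  0.07  0.01] gap 39.6 q [-1.25, 0.37, 0.67, 2.17, -0.35, 0.71, 1.23]
```

The head is gripped (39.6 mm). Turn clockwise, which is +ry about the downward tool axis.

```bash
python3 -m crank '[{"x":0,"y":0,"z":0,"rx":0,"ry":0.13,"rz":0,"grip":30},{"x":0,"y":0,"z":0,"rx":0,"ry":0.26,"rz":0,"grip":30},{"x":0,"y":0,"z":0,"rx":0,"ry":0.39,"rz":0,"grip":30},{"x":0,"y":0,"z":0,"rx":0,"ry":0.52,"rz":0,"grip":30},{"x":0,"y":0,"z":0,"rx":0,"ry":0.65,"rz":0,"grip":30},{"x":0,"y":0,"z":0,"rx":0,"ry":0.78,"rz":0,"grip":30},{"x":0,"y":0,"z":0,"rx":0,"ry":0.91,"rz":0,"grip":30},{"x":0,"y":0,"z":0,"rx":0,"ry":1.03,"rz":0,"grip":30},{"x":0,"y":0,"z":0,"rx":0,"ry":1.12,"rz":0,"grip":30},{"x":0,"y":0,"z":0,"rx":0,"ry":1.15,"rz":0,"grip":30}]'; python3 - <<'E'
from h import *
st()
im=robot.get_image("wrist"); cv2.imwrite('pics/w21.png',im[:,:,::-1])
im=robot.get_image('scene'); crop(im,320,150,500,285,4,'s21.png')
E
```

```text
t: 31.4
tool_pos: [412.6, 261.1, 70.4]
orientation: [-0.593, 0.384, -0.385, 0.594]
wrist_force: [1.9, 7.0, 5.1]
finger_gap: 39.4
t 31.4 tcp [412.6 261.1  70.4] yaw -65.89 ydown [ 0.002  0.002 -1.   ] F [1.9 7.  5.1] T [ 1.39 -0.49  0.07] gap 39.4 q [-1.47, 0.48, 0.98, 2.18, -0.58, 0.77, 0.31]
```

View pics/w21.png

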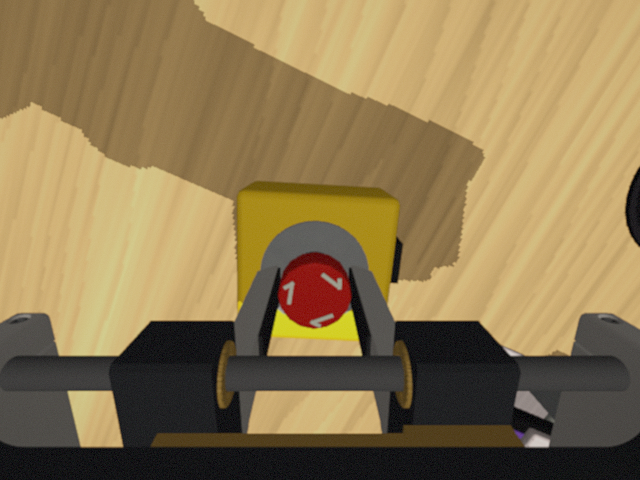

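View pics/s21.png

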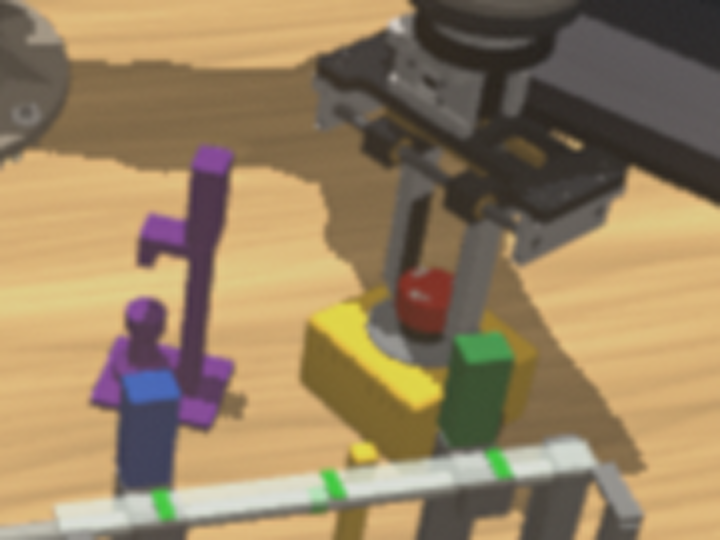

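The head turned with the fingers through 66°. Now let go and lift straight up.

```bash
python3 -m crank '[{"x":0,"y":0,"z":0,"rx":0,"ry":0,"rz":0,"grip":80},{"x":0,"y":0,"z":0,"rx":0,"ry":0,"rz":0,"grip":80},{"x":0,"y":0,"z":0,"rx":0,"ry":0,"rz":0,"grip":80},{"x":0,"y":0,"z":0,"rx":0,"ry":0,"rz":0,"grip":80},{"x":0,"y":-20,"z":0,"rx":0,"ry":0,"rz":0,"grip":80},{"x":0,"y":-60,"z":0,"rx":0,"ry":0,"rz":0,"grip":80},{"x":0,"y":-110,"z":0,"rx":0,"ry":0,"rz":0,"grip":80},{"x":0,"y":-160,"z":0,"rx":0,"ry":0,"rz":0,"grip":80},{"x":0,"y":-160,"z":0,"rx":0,"ry":0,"rz":0,"grip":80},{"x":0,"y":-160,"z":0,"rx":0,"ry":0,"rz":0,"grip":80}]'; python3 - <<'E'
from h import *
st()
im=robot.get_image('scene'); np.save('sc22.npy',im)
a=np.load('scene.npy')
cv2.imwrite('pics/cmp.png',np.hstack([cv2.resize(x[190:270,380:470,::-1],None,fx=4.2,fy=4.2,interpolation=cv2.INTER_CUBIC) for x in (np.ascontiguousarray(a),np.ascontiguousarray(im))]))
crop(im,180,170,480,395,2.6,'s22.png')
E
```

```text
t: 32.75
tool_pos: [411.0, 260.0, 229.4]
orientation: [0.594, -0.384, 0.384, -0.594]
wrist_force: [-0.3, -0.6, -1.0]
finger_gap: 79.9
t 32.75 tcp [411.  260.  229.4] yaw -65.77 ydown [-0.001  0.    -1.   ] F [-0.3 -0.6 -1. ] T [-0.08  0.02 -0.  ] gap 79.9 q [-1.84, 0.22, 1.34, 2.03, -0.25, 1.07, 0.03]
```

View pics/cmp.png

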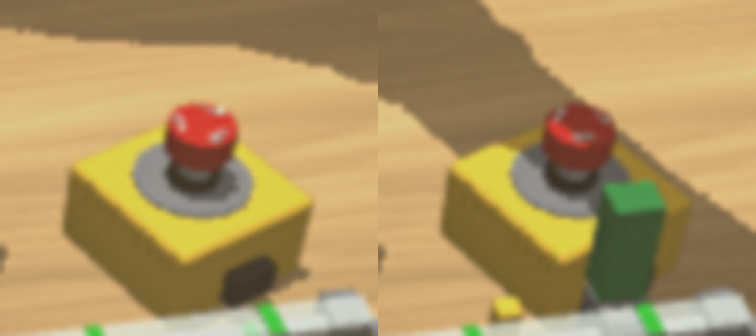

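View pics/s22.png

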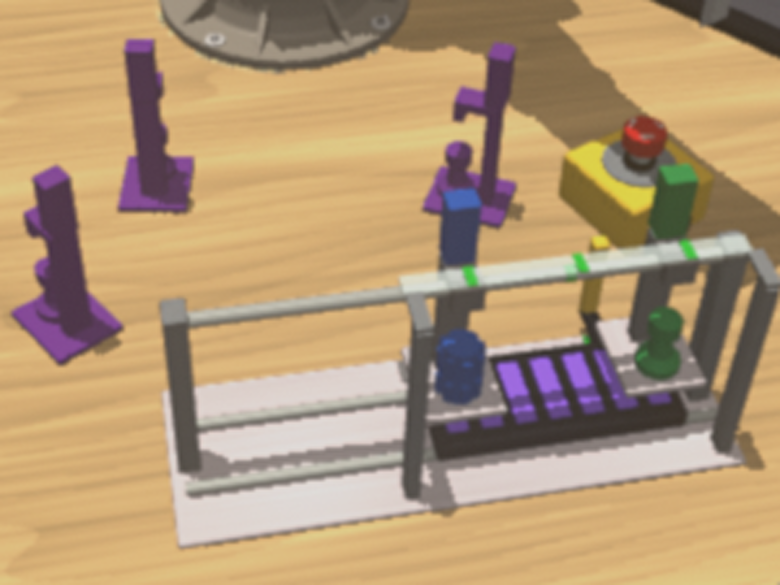

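The head is back at its starting height (dark stem visible, top at row ~103 in both halves of the comparison). The lamp is home and both hangers are at their rings. Handing in.

```bash
python3 -c "
from workcell import robot
print(robot.sign_off())"
```

```text
the job is handed in; nothing more can be done
None
```

I finished the whole job in the order asked and handed it in at about 33 s.

- **Button:** I pressed it until it bottomed out at about 29 N, and the pictures showed it locked down. At the end I turned it 66° clockwise and let go. The last picture shows it back at its starting height.
- **Hangers:** Only green and blue were on the bench, with no orange. I hooked both on at the bare end and slid them under the guard: green to the far ring, blue to the near ring. The middle ring is free.
- **Lamp:** I pushed it by its handle until the catch took it. It measured about 159 mm of travel against the nominal 160, and it stayed there after I let go.
- **Last checks:** By measurement, blue sits within about 1 mm of its ring. Green is about 3 mm short of its ring centre. The wrist camera read positions along the rail about 2 mm higher than the other two cameras, so I went mainly by those two.
- **Everything else:** I did not touch the bottle, the spool or the purple look-alikes. The robot was clear of everything at hand-in.

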